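# Hang the tool tray on its two hooks and put the screwdriver back in it

### The job

Hang the blue tool tray back on the two hooks of the bench frame, below the lamp tube, so that the hooks come through the two windows in its back plate, and make sure it is resting on both hooks before you let go of it. Then lay the screwdriver in the hanging tray. Do not knock the lamp, and leave the meter, the empty reel and the tin on the bench where they are.

Things in the scene. Friction and masses are not known exactly. Their poses are not given: they have to be found in the camera images.
- tray: Loose blue sheet-metal tray, 200 mm wide (y), 0.26-0.44 kg, open top up. Origin: centre of the floor's underside; z up, +x from the sloped front to the upright back plate. Floor x -45..+35 mm. Walls 3 mm. Front wall slopes out 35 deg from vertical from x -45 at the floor to a rim at x -83, z 55 mm. Sides 55 mm high. Back plate x 31..35, 121 mm high. Inside at the floor 194 x 72 mm.
- tray_grip (a point): Centre of the black grip on the rim of the tray's front wall: tray frame x -79, y 0, z 51 mm. A flat pad 90 mm wide (y), 10 mm thick, 26 mm along the slope, tilted 35 deg like the wall: pinch its thickness with a gripper leaning 35 deg from vertical, fingers pointing down and towards the back plate, one finger inside the tray, one outside.
- eye_left (a point): Middle of the upper edge of the window at the tray's +y side: tray frame x 33, y +65, z 111 mm; tray's axes. Each window in the back plate is 20 mm wide (y) and 36 mm high (z 75..111); the 10 mm strip of plate above it rests on the hook. When hung this point lies at seat_left.
- eye_right (a point): The same point of the window at the tray's -y side: tray frame x 33, y -65, z 111 mm. When hung it lies at seat_right.
- frame: Fixed aluminium bench frame facing the robot. Origin: on the bench under the middle of its rails' front faces; z up, +x away from the robot, y along the rails. Uprights 30 x 30 mm at y +-150, 372 mm high. Rails 30 x 30 mm, centred at z 215 (hooks) and 125 mm. Rubber bumpers (y +-75) stand 4 mm out of the lower rail: the hung tray leans on them. Feet reach x -20 mm, 8 mm high.
- hook_left: Hook of 6 mm steel bar, dipped in red plastic, on the upper rail at y +65 mm. Origin: stem's axis at the rail's face (frame x 0, z 215 mm). The stem runs 21 mm level to -x, then turns up, its end reaching x -26 mm and 21 mm above the stem's axis. Free gap for the plate: 18 mm. With the tray's origin 131 mm above the bench the hook ends are at mid height of its windows; lower it 24 mm to seat it.
- hook_right: The same hook at y -65 mm of the frame.
- seat_left (a point): Point on top of hook_left's stem, mid gap: frame x -8.5, y +65, z 218 mm; frame's axes. When the tray is seated its origin is at frame x about -41.5, y 0, z 107 mm, its axes parallel to the frame's.
- seat_right (a point): The same point on hook_right: frame x -8.5, y -65, z 218 mm.
- lamp: Fixed white lamp tube, 300 mm long (y), 27 mm diameter, carried by the frame above the tray's place. Origin: middle of its axis, frame x -66, z 350 mm. No gripper can come straight down past it into the hung tray; one leaning about 35 deg, the hand nearer the robot than the fingertips, passes in front of and under it.
- screwdriver: Loose screwdriver 170 mm long, 0.07-0.11 kg, lying along its own x axis: round yellow handle (26 mm diameter, x -85..0 mm), 6 mm steel blade to +x. Origin at mid length, 13 mm below its axis as first laid. It may roll.
- screwdriver_grip (a point): Point on the screwdriver's axis in the handle, 34 mm from mid length towards the handle's end: hold it here.
- screwdriver_tip (a point): Tip of the blade, on the axis, 85 mm from mid length.
- meter: Bystander: orange hand-held meter lying flat, 145 (x) x 75 x 47 mm. Origin: centre of its underside.
- reel: Bystander: empty grey wire reel standing on its flange, 60 mm diameter, 50 mm high. Origin: centre of its underside.
- tin: Bystander: small brass-coloured tin with a white lid, 56 mm diameter, 42 mm high, on the bench below the hooks. Origin: centre of its underside.
Not all that is in view belongs to the job. Several things have the shape of the screwdriver; the one meant has the colours described above.

How it is judged:
On the way, in this order (a step that is already met when the one before it is completed fails the run):
1. the tray rests on both hooks while it is still firmly held: both window edges within 5 mm of their seats in height and in the gap, each hook carrying some weight (x of eye_left in the frame of seat_left between -0.01 and 0.01 m and y of eye_left in the frame of seat_left between -0.009 and 0.009 m and z of eye_left in the frame of seat_left between -0.005 and 0.005 m and x of eye_right in the frame of seat_right between -0.01 and 0.01 m and y of eye_right in the frame of seat_right between -0.009 and 0.009 m and z of eye_right in the frame of seat_right between -0.005 and 0.005 m and contact force between each of hook_left, hook_right and tray above 0.15 N and contact force between the fingers and tray above 8 N), for 0.2 s.
2. the tray has been let go and still hangs on both hooks (x of eye_left in the frame of seat_left between -0.01 and 0.01 m and y of eye_left in the frame of seat_left between -0.009 and 0.009 m and z of eye_left in the frame of seat_left between -0.005 and 0.005 m and x of eye_right in the frame of seat_right between -0.01 and 0.01 m and y of eye_right in the frame of seat_right between -0.009 and 0.009 m and z of eye_right in the frame of seat_right between -0.005 and 0.005 m and contact force between each of hook_left, hook_right and tray above 0.15 N and contact force between the fingers and tray below 0.05 N), for 0.3 s.
3. the screwdriver lies in the hanging tray (x of eye_left in the frame of seat_left between -0.01 and 0.01 m and y of eye_left in the frame of seat_left between -0.009 and 0.009 m and z of eye_left in the frame of seat_left between -0.005 and 0.005 m and x of eye_right in the frame of seat_right between -0.01 and 0.01 m and y of eye_right in the frame of seat_right between -0.009 and 0.009 m and z of eye_right in the frame of seat_right between -0.005 and 0.005 m and x of screwdriver_grip in the frame of tray between -0.075 and 0.032 m and y of screwdriver_grip in the frame of tray between -0.1 and 0.1 m and z of screwdriver_grip in the frame of tray between 0 and 0.055 m and x of screwdriver_tip in the frame of tray between -0.075 and 0.032 m and y of screwdriver_tip in the frame of tray between -0.1 and 0.1 m and z of screwdriver_tip in the frame of tray between 0 and 0.055 m), for 0.2 s.
At the end, for the whole second after the job is handed in: The tray hangs at rest and upright (7 degrees) on both hooks: each window's upper edge within 5 mm of its seat in height, 10 mm fore and aft, 9 mm sideways, each hook bearing 0.15 N or more. The whole screwdriver lies at rest in the tray, its axis below the rim. Bystanders and lamp undisturbed (all of step 3 and contact force between each of hook_left, hook_right and tray above 0.15 N and angle between tray's own z axis and vertical below 0.12 rad and linear speed of each of tray, screwdriver below 0.03 m/s and contact force between screwdriver and tray above 0.2 N); the robot touches nothing.
It fails at once if the lamp is knocked (over 8 N) (contact force between any of the arm, the fingers, tray, screwdriver and lamp above 8 N).
It fails at once if the meter, the reel or the tin is moved more than 20 mm or tipped over (distance of any of meter, reel, tin from where it was at the start of the episode above 0.02 m or angle between any of reel, tin's own z axis and vertical above 0.4 rad).
It also fails if it takes over 69 s, if anything falls off the work surface, if the arm or the gripper's body presses on something with over 40 N, if the wrist force passes 120 N, or if a joint passes its speed limit or range.

### The arm

A 7-joint arm with a two-finger parallel gripper is mounted at the origin on the work surface. World frame = base frame: x ahead of the robot, y to its left, z up, the work surface at z = 0. Lengths are in m, angles in rad, forces in N, time in s.
With the tool pointing down it reaches from about 0.425 to 0.875 m from the base axis. Payload 8.4 kg.
Tool frame: the origin (TCP) lies at the very end of the fingers, on their centre line; the grasp point (between the pads) lies 19 mm behind it; z points along the fingers, y is the direction in which the jaws open and shut (so a half turn about z gives the same grasp; the last joint's range is limited). The gripper opens to 87 mm and grips with 3 to 60 N. Pads are 19 mm wide; open, the fingers measure 117 mm over their backs; the gripper's body (75 mm by 190 mm) begins 51 mm behind the grasp point.
Start: joints at [-1.305, 0.333, 0.04, 1.465, -0.013, 1.343, -0.059], TCP at [0.232, 0.607, 0.223] pointing down, gripper open.
Joint ranges: [-2.58, 2.58], [-0.38, 2.09], [-1.3, 1.39], [0.25, 2.4], [-1.5, 4.64], [0.08, 2.09], [-2.65, 2.65]. Speed limits (rad/s): [2.22, 2.22, 2.79, 2.79, 3.14, 3.14, 3.14].

### API

Orientations are given as a unit quaternion [w, x, y, z].
In Python, from station import ctrl, effector, viewer, order, status gives the robot as it stands. Calls block until the motion is done:
- ctrl.move_ptp(position, orientation): joint-space move of the TCP to a pose.
- ctrl.line_to(position, rot=None, velocity=0.15, until_force=None): straight line of the TCP; rot=None keeps the orientation; velocity is the mean speed in m/s. With until_force (N) it stops when the force on the tool has changed by that much, and returns True; else False.
- ctrl.goto_joints(angles): joint-space move.
- effector.set_gripper(opening): opening from 0.0 (shut) to 1.0 (fully open); the grip force is fixed at half the most; returns when the fingers have stopped.
- ctrl.pause(seconds).
- ctrl.inverse_kinematics(position, orientation): joint angles nearest the present ones, or None.
- viewer.snapshot(name): name is "scene" or "top"; returns the picture (480x640x3 uint8, blue, green, red); there is no depth.
- viewer.calibration(name): a dict with "K" (3x3 intrinsics, pixels), "D" ([k1, k2, p1, p2, k3] as OpenCV has them; the pictures are not rectified), "T" (4x4, takes a point from camera to world coordinates). Camera axes: x right, y down, z forward; pixel columns grow to the right and rows downward; lengths in m; the calibration is good to about 2 mm. A picture is of the moment at which its call begins. calibration takes no time and is no camera call.
A pose or a line that the arm cannot do raises ctrl.PlanningError and nothing moves.
- order.job_done(): hands the job in, once; it reports no verdict.
Trained networks look in the newest picture that a camera, given by its name, has taken for a name from the list of things; names that differ only in an ending like _2 or _b are one class to them, and where a whole thing is asked for, a point or a joint stands for the part that bears it (a point fixed in the world has none). Each returns a list of dicts, best first, with "p" (0 to 1); they miss things now and then, are a little off and sometimes report something else, mostly with a low value. They report only what shows in the picture. A call takes as long as a camera call. They do not tell look-alikes from the thing itself.
- viewer.masks_of(camera, target): "region" (480x640 bool, what is visible of it) and "point" ([column, row] in pixels, amid what is visible of it).
- viewer.spot_point(camera, target): "point" ([column, row] in pixels: a listed point, or the origin of a listed thing).
Readings, each from a call of its own:
- status.read_time(): time.
- status.read_joints(): joint angles.
- status.read_joint_vel(): joint speeds.
- status.read_tau(): joint torques, N m.
- status.read_tool_pos(): TCP position.
- status.read_tcp_rot(): TCP orientation.
- status.read_wrist_force(): force on the tool from outside, world axes, zero at the start.
- status.read_torque(): the same for the moment, N m.
- status.read_finger_gap(): opening from 0.0 (shut) to 1.0 (fully open).
Only numpy, scipy, OpenCV 4.12 (cv2) and the standard library are available. Lean on these libraries where they do the work, as an engineer would, in place of code of your own. Each camera call takes 0.05 s, during which the arm holds its last target.

## Working session

There is one attempt and no reset: what is moved stays moved. The work goes in short steps, each a Python script; the robot and the scene stay as the last script left them, time stands still between calls to the robot, and variables do not carry over. Pictures are saved under pics/ and viewed, and the job is handed in when it is done.

```bash
ls; mkdir -p pics
python3 - <<'E'
from station import ctrl, effector, viewer, order, status
import cv2,numpy as np
np.set_printoptions(precision=4,suppress=True)
for c in ("scene","top"):
    im=viewer.snapshot(c); cv2.imwrite(f"pics/{c}0.png",im)
    k=viewer.calibration(c); print(c,k["K"],k["D"]); print(np.array(k["T"]))
    for n in ["tray","tray_grip","eye_left","eye_right","frame","hook_left","hook_right","seat_left","seat_right","lamp","screwdriver","screwdriver_grip","screwdriver_tip","meter","reel","tin"]:
        r=viewer.spot_point(c,n); print(n,[(np.round(x["point"],1).tolist(),round(x["p"],2)) for x in r[:5]])
print(status.read_time(),status.read_tool_pos(),status.read_tcp_rot())
E
```

```text
pics
scene [[438.6374   0.     316.2175]
 [  0.     438.6374 243.2853]
 [  0.       0.       1.    ]] [-0.0725  0.      0.      0.      0.    ]
[[ 0.7853  0.4507 -0.4245  0.8829]
 [ 0.6188 -0.5484  0.5625 -0.6065]
 [ 0.0208 -0.7044 -0.7095  0.945 ]
 [ 0.      0.      0.      1.    ]]
tray [([391.1, 249.8], 0.56)]
tray_grip [([372.2, 218.6], 0.6)]
eye_left [([422.7, 217.0], 0.74), ([391.9, 248.8], 0.37)]
eye_right [([391.1, 234.9], 0.58), ([261.1, 358.6], 0.5), ([391.0, 246.6], 0.26)]
frame [([413.4, 334.9], 0.96), ([261.4, 358.5], 0.73), ([455.6, 251.5], 0.44)]
hook_left [([447.4, 266.9], 0.41)]
hook_right [([414.8, 334.7], 0.38)]
seat_left [([445.8, 262.0], 0.76), ([419.5, 220.9], 0.71)]
seat_right [([413.1, 295.0], 0.66)]
lamp [([418.5, 221.5], 0.86)]
screwdriver [([259.4, 356.9], 0.89), ([161.8, 317.0], 0.68), ([310.2, 404.6], 0.65), ([313.3, 306.0], 0.6)]
screwdriver_grip [([301.2, 408.7], 0.65), ([325.2, 302.9], 0.61), ([175.7, 310.1], 0.56)]
screwdriver_tip [([283.0, 333.3], 0.95), ([329.6, 370.1], 0.87), ([129.0, 327.9], 0.76), ([283.6, 303.8], 0.61)]
meter [([455.4, 252.4], 0
[... 559 characters left out ...]
296.2, 174.4], 0.65), ([315.3, 158.3], 0.41)]
seat_left [([277.1, 157.3], 0.69)]
seat_right [([313.2, 157.4], 0.82)]
lamp [([292.1, 166.2], 0.73)]
screwdriver [([379.2, 241.7], 0.7), ([316.7, 252.5], 0.7), ([383.5, 197.4], 0.59), ([405.9, 326.9], 0.55), ([276.7, 155.5], 0.35)]
screwdriver_grip [([395.3, 195.7], 0.8), ([396.8, 324.8], 0.63), ([388.8, 242.7], 0.57), ([312.0, 240.2], 0.57)]
screwdriver_tip [([334.5, 265.8], 0.8), ([356.5, 244.3], 0.76), ([276.1, 154.4], 0.58), ([429.6, 337.5], 0.57), ([381.4, 241.6], 0.51)]
meter [([200.4, 186.5], 0.87), ([274.6, 156.6], 0.31)]
reel [([436.2, 185.1], 0.57)]
tin [([302.5, 190.1], 0.5)]
1.7 [0.2319 0.6072 0.2225] [-0.      0.1814  0.9834 -0.    ]
```

View pics/scene0.png

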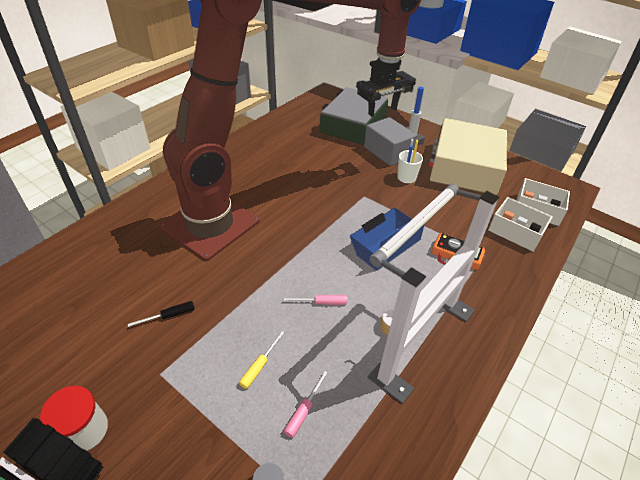

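View pics/top0.png

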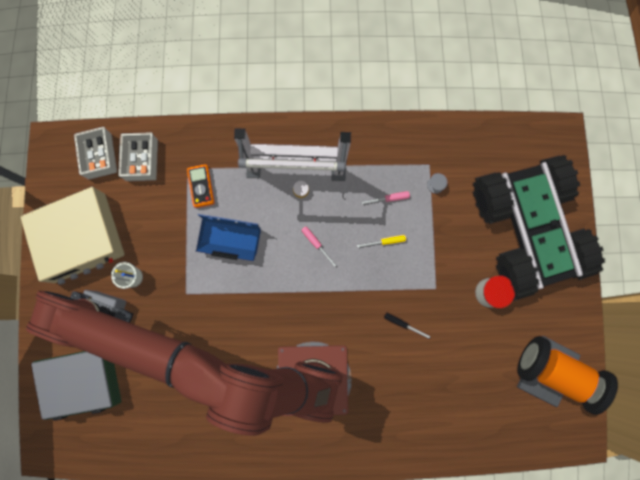

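The scene view shows the tray near (387,238), the frame near (435,300) with the lamp in front, and the yellow screwdriver at (260,360). In the top view these are at (229,238), (295,160) and (382,242). I'll zoom in to measure.

Run:
```python
import cv2
s=cv2.imread("pics/scene0.png"); t=cv2.imread("pics/top0.png")
def crop(im,x0,y0,w,h,f,n):
    c=cv2.resize(im[y0:y0+h,x0:x0+w],None,fx=f,fy=f,interpolation=cv2.INTER_CUBIC)
    step=20
    for x in range((x0//step+1)*step,x0+w,step):
        cv2.putText(c,str(x),((x-x0)*f-10,10),0,.35,(0,255,255),1); cv2.line(c,((x-x0)*f,12),((x-x0)*f,18),(0,255,255),1)
    for y in range((y0//step+1)*step,y0+h,step):
        cv2.putText(c,str(y),(0,(y-y0)*f+4),0,.35,(0,255,255),1); cv2.line(c,(24,(y-y0)*f),(30,(y-y0)*f),(0,255,255),1)
    cv2.imwrite("pics/"+n,c)
crop(s,340,180,160,120,5,"s_tray0.png")
crop(s,360,180,150,230,3,"s_frame0.png")
crop(t,185,110,180,160,4,"t_all0.png")
```

```text
(no output)
```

View pics/s_tray0.png

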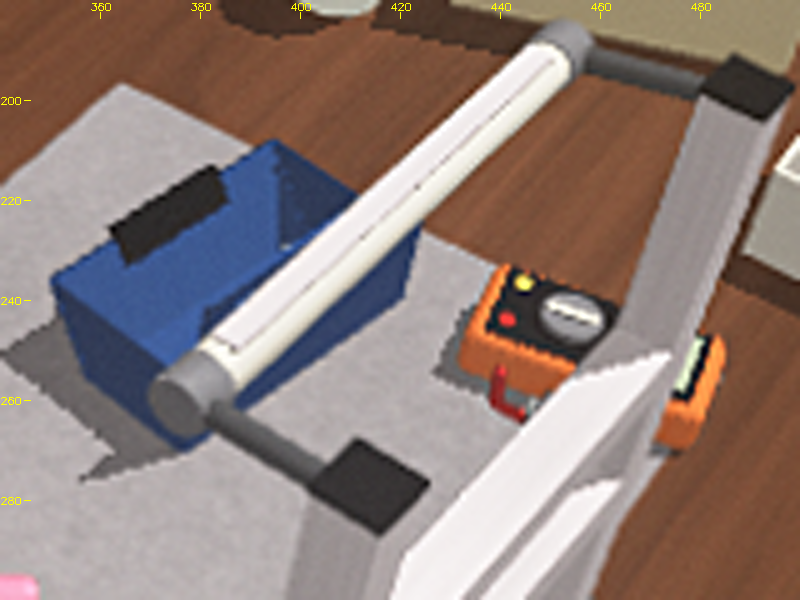

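View pics/s_frame0.png

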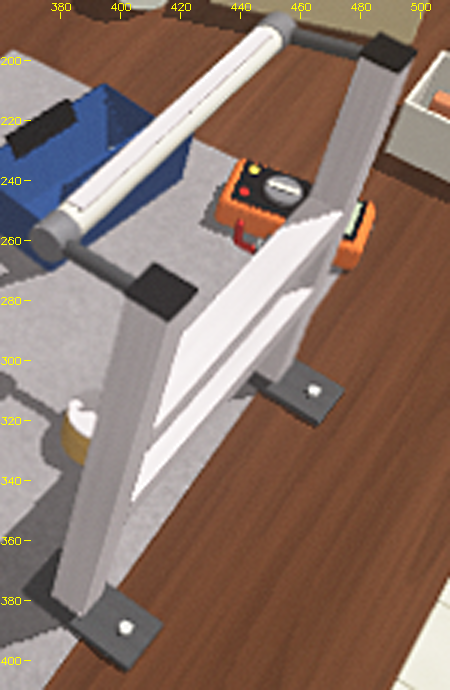

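View pics/t_all0.png

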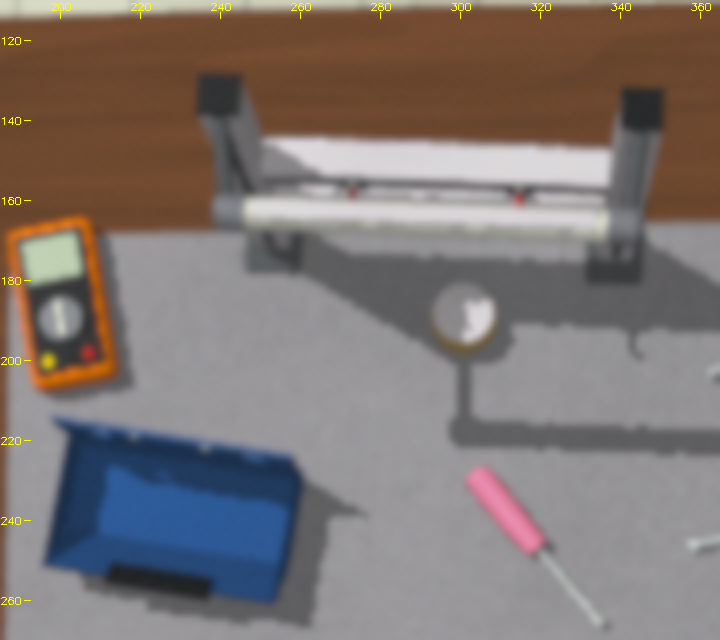

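```bash
cat > h.py <<'E'
from station import ctrl, effector, viewer, order, status
import cv2,numpy as np
from scipy.optimize import least_squares
from scipy.spatial.transform import Rotation as R
np.set_printoptions(precision=4,suppress=True)
def proj(c,P):
    k=viewer.calibration(c); W=np.linalg.inv(np.array(k["T"]))
    rv,_=cv2.Rodrigues(W[:3,:3])
    return cv2.projectPoints(np.atleast_2d(np.array(P,float)),rv,W[:3,3],np.array(k["K"]),np.array(k["D"],float))[0][:,0]
def ray_z(c,uv,z):
    k=viewer.calibration(c); T=np.array(k["T"])
    u=cv2.undistortPoints(np.array([[uv]],float),np.array(k["K"]),np.array(k["D"],float))[0,0]
    d=T[:3,:3]@np.array([u[0],u[1],1]); o=T[:3,3]
    return o+d*(z-o[2])/d[2]
def fit(obs,p0,loss="soft_l1"):
    # obs: list (cam, local pt, uv); p=(x,y,yaw)
    def xf(p,L): return R.from_euler("z",p[2]).apply(np.array(L,float))+[p[0],p[1],0]
    def f(p):
        r=[]
        for c in ("scene","top"):
            o=[q for q in obs if q[0]==c]
            if o: r.append((proj(c,xf(p,[q[1] for q in o]))-np.array([q[2] for q in o])).ravel())
        return np.concatenate(r)
    s=least_squares(f,p0,loss=loss)
    return s.x,f(s.x).reshape(-1,2)
def quat(Rm):
    q=R.from_matrix(Rm).as_quat(); return [q[3],q[0],q[1],q[2]]
E
python3 - <<'E'
from h import *
S,T="scene","top"
fr=[(S,(.015,-.15,.372),(414,277)),(S,(.015,.15,.372),(489.4,198)),(S,(-.066,-.15,.35),(376,260)),(S,(-.066,.15,.35),(453.5,188.5)),
(T,(.015,.15,.372),(239.8,133.5)),(T,(.015,-.15,.372),(345.7,137.5)),(T,(-.066,.15,.35),(238.2,162.7)),(T,(-.066,-.15,.35),(345.7,166)),
(T,(-.026,.065,.236),(273,157.5)),(T,(-.026,-.065,.236),(315,159.5))]
for s in ([S,T],[S],[T]):
    x,r=fit([q for q in fr if q[0] in s],[.8,.05,0]); print("frame",x); 
    if len(s)==2: print(r)
tr=[(S,(-.083,-.1,.055),(350.5,236)),(S,(-.083,.1,.055),(395,208)),(S,(.035,-.1,0),(377,270)),(S,(.035,.1,0),(421,239)),(S,(-.045,-.1,0),(357,256)),(S,(-.079,0,.051),(373.5,222.5)),
(T,(.033,.1,.121),(198,213.8)),(T,(.033,-.1,.121),(258,224.5)),(T,(-.083,.1,.055),(196.2,250.8)),(T,(-.083,-.1,.055),(254.2,260.5)),(T,(-.079,0,.051),(225,255.2))]
for s in ([S,T],[S],[T]):
    x,r=fit([q for q in tr if q[0] in s],[.55,.28,0]); print("tray",x)
    if len(s)==2: print(r)
for c in (S,T):
    im=cv2.imread(f"pics/{c}0.png"); hsv=cv2.cvtColor(im,cv2.COLOR_BGR2HSV)
    m=((hsv[...,0]>22)&(hsv[...,0]<34)&(hsv[...,1]>170)&(hsv[...,2]>120)).astype(np.uint8)
    n,l,st,ce=cv2.connectedComponentsWithStats(m)
    for i in range(1,n):
        if st[i,4]>40:
            pts=np.argwhere(l==i)[:,::-1].astype(np.float32)
            rc=cv2.minAreaRect(pts); print(c,st[i],rc,ray_z(c,ce[i],.013))
print("tip",ray_z(S,(283,333.3),.013),ray_z(T,(356.5,244.3),.013))
for n,c,uv in (("reel",T,(437,184)),("meter",T,(200.4,186.5)),("tin",T,(302.5,190))): print(n,ray_z(c,uv,.04))
E
```

```text
frame [ 0.7143  0.0425 -0.0547]
[[ 0.1582 -0.5621]
 [ 0.4518 -1.7197]
 [-1.1444  1.6909]
 [ 0.1765 -0.3541]
 [ 0.2097 -0.9946]
 [ 0.2999 -1.5416]
 [ 1.1332 -0.4568]
 [-0.8775 -0.2612]
 [-0.3385  3.3595]
 [-0.0103  2.7669]]
frame [ 0.7146  0.042  -0.0554]
frame [ 0.7137  0.0427 -0.0537]
tray [ 0.5042  0.2702 -0.178 ]
[[-1.1658 -0.7434]
 [-0.4872 -1.4001]
 [-0.2906  0.81  ]
 [-0.4392  0.1324]
 [-0.0527 -0.6282]
 [ 0.0935 -0.4564]
 [-0.0801 -0.326 ]
 [ 0.0514 -1.5867]
 [-0.4246 -0.188 ]
 [-0.0718 -0.4659]
 [ 0.2103 -0.936 ]]
tray [ 0.5059  0.2696 -0.176 ]
tray [ 0.5018  0.2697 -0.1873]
top [382 236  24   9 143] ((393.3513488769531, 239.6081085205078), (6.247161388397217, 23.509056091308594), 80.53767395019531) [ 0.4695 -0.2887  0.013 ]
tip [ 0.4569 -0.1683  0.013 ] [ 0.4559 -0.1609  0.013 ]
reel [ 0.6578 -0.4461  0.04  ]
meter [0.6642 0.3731 0.04  ]
tin [0.6438 0.0209 0.04  ]
```

```bash
cat >> h.py <<'E'
def box(x0,x1,y0,y1,z0,z1):
    v=[(x,y,z) for x in(x0,x1) for y in(y0,y1) for z in(z0,z1)]
    return [(v[i],v[j]) for i in range(8) for j in range(i) if bin(i^j).count("1")==1]
FR=box(0,.03,.135,.165,0,.372)+box(0,.03,-.165,-.135,0,.372)+box(0,.03,-.135,.135,.2,.23)+box(0,.03,-.135,.135,.11,.14)
for y in(.065,-.065): FR+=[((0,y,.215),(-.021,y,.215)),((-.023,y,.215),(-.023,y,.236))]
FR+=[((-.0795,-.15,.35),(-.0795,.15,.35)),((-.0525,-.15,.35),(-.0525,.15,.35)),((-.066,-.15,.3635),(-.066,.15,.3635)),((-.066,-.15,.3365),(-.066,.15,.3365))]
def pl(*p): return [(p[i],p[(i+1)%len(p)]) for i in range(len(p))]
TR=pl((.031,.1,.121),(.031,-.1,.121),(.031,-.1,0),(.031,.1,0))+pl((.035,.1,.121),(.035,-.1,.121),(.035,-.1,0),(.035,.1,0))
for y in(.1,-.1): TR+=pl((.031,y,.055),(.031,y,0),(-.045,y,0),(-.083,y,.055)); 
TR+=pl((-.045,-.1,0),(-.045,.1,0),(-.083,.1,.055),(-.083,-.1,.055))
for s in(1,-1): TR+=pl((.031,s*.055,.111),(.031,s*.075,.111),(.031,s*.075,.075),(.031,s*.055,.075))
def overlay(c,im,items,win,f,name):
    x0,y0,w,h=win
    o=cv2.resize(im[y0:y0+h,x0:x0+w],None,fx=f,fy=f,interpolation=cv2.INTER_CUBIC)
    for segs,Rm,t,col in items:
        P=np.array(segs,float).reshape(-1,3)@np.array(Rm).T+t
        uv=((proj(c,P)-[x0,y0]+.5)*f).reshape(-1,2,2)
        for a,b in uv: cv2.line(o,tuple(int(v) for v in np.round(a)),tuple(int(v) for v in np.round(b)),col,1,cv2.LINE_AA)
    cv2.imwrite("pics/"+name,o)
Rz=lambda a:R.from_euler("z",a).as_matrix()
E
python3 - <<'E'
from h import *
its=[(FR,Rz(-.0547),[.7143,.0425,0],(0,255,0)),(TR,Rz(-.178),[.5042,.2702,0],(0,255,255))]
overlay("scene",cv2.imread("pics/scene0.png"),its,(340,180,170,225),3,"ov_s.png")
overlay("top",cv2.imread("pics/top0.png"),its,(185,115,180,150),4,"ov_t.png")
E
```

```text
(no output)
```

View pics/ov_s.png

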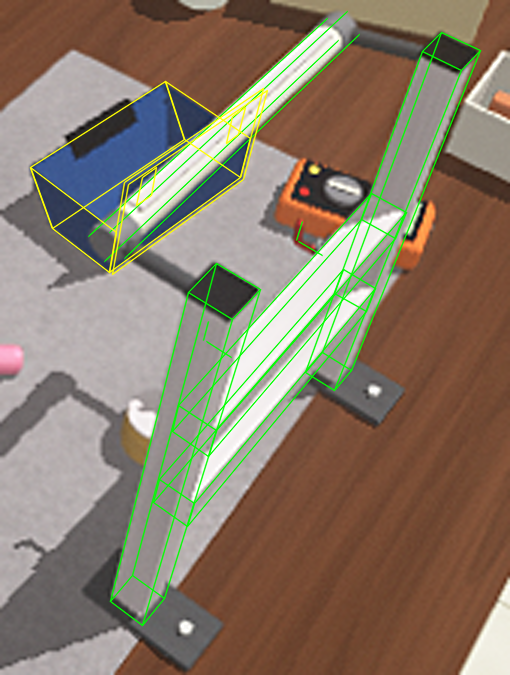

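View pics/ov_t.png

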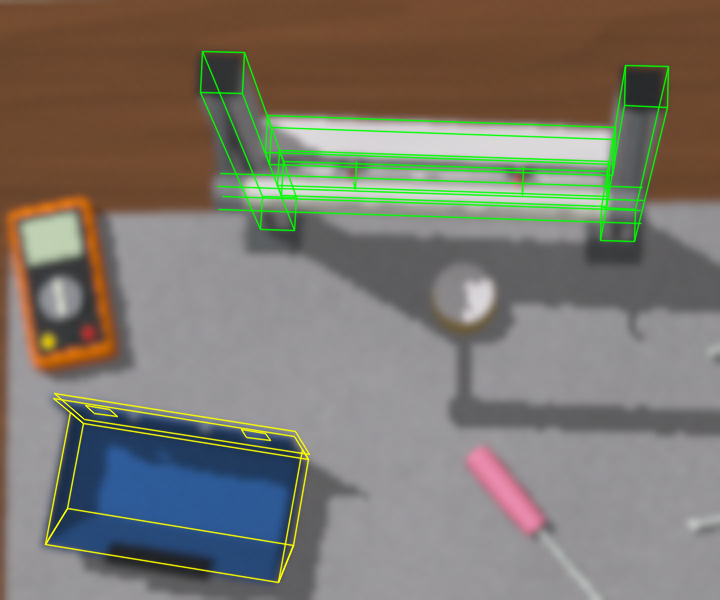

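```bash
cat >> h.py <<'E'
A=np.radians(35)
def tray_T(x,y,yaw,z=0,pitch=0):
    M=np.eye(4); M[:3,:3]=R.from_euler("ZY",[yaw,pitch]).as_matrix(); M[:3,3]=[x,y,z]; return M
def grasp_T(sign=1,back=0.0):
    # TCP in tray frame
    z=np.array([np.sin(A),0,-np.cos(A)]); y=sign*np.array([np.cos(A),0,np.sin(A)]); x=np.cross(y,z)
    M=np.eye(4); M[:3,:3]=np.c_[x,y,z]; M[:3,3]=np.array([-.079,0,.051])+z*(.019-back); return M
def pq(M): return M[:3,3].tolist(), quat(M[:3,:3])
FX,FY,FA=.7143,.0425,-.0547
def hang(dx,z,dy=0,yaw=FA,pitch=0):
    p=np.array([FX,FY])+Rz(FA)[:2,:2]@[-.0415+dx,dy]
    return tray_T(p[0],p[1],yaw,z,pitch)
E
python3 - <<'E'
from h import *
T0=tray_T(.5042,.2702,-.178)
for s in(1,-1):
    for n,M in (("pre",T0@grasp_T(s,.1)),("grasp",T0@grasp_T(s)),("lift",tray_T(.5042,.2702,-.178,.14)@grasp_T(s)),("prehang",hang(-.065,.131)@grasp_T(s)),("in",hang(0,.131)@grasp_T(s)),("seat",hang(0,.107)@grasp_T(s)),("seatback",hang(0,.107)@grasp_T(s,.1))):
        print(s,n,M[:3,3],ctrl.inverse_kinematics(*pq(M)))
print(ray_z("top",(126,275),.08))
E
```

```text
1 pre [0.3807 0.2924 0.1174] [-1.1923 -0.0527 -0.0196  2.2916  0.7713  0.9411 -1.8712]
1 grasp [0.4372 0.2823 0.0354] [-1.1502  0.1453  0.0884  2.3114  0.952   0.7119 -1.994 ]
1 lift [0.4372 0.2823 0.1754] [-1.1151 -0.0968  0.0467  2.1919  0.7269  0.9678 -1.6474]
1 prehang [0.54   0.052  0.1664] [-0.8443 -0.2887  0.4562  2.334   0.6828  0.5976 -0.9054]
1 in [0.6049 0.0485 0.1664] [-0.8305 -0.1207  0.5424  2.2146  0.5354  0.5011 -0.7316]
1 seat [0.6049 0.0485 0.1424] [-0.8067 -0.077   0.5319  2.2397  0.5435  0.4354 -0.7534]
1 seatback [0.5476 0.0516 0.2244] [-0.8455 -0.3456  0.4358  2.2424  0.6106  0.7314 -0.8081]
-1 pre [0.3807 0.2924 0.1174] [-1.1704 -0.0516 -0.041   2.2906  0.7703  0.9403  1.2713]
-1 grasp [0.4372 0.2823 0.0354] [-1.102   0.1463  0.0379  2.3092  0.9589  0.7179  1.1426]
-1 lift [0.4372 0.2823 0.1754] [-1.0821 -0.0949  0.0153  2.1905  0.7237  0.9656  1.4966]
-1 prehang [0.54   0.052  0.1664] [-0.8863 -0.2984  0.4919  2.3354  0.7045  0.6077  2.2193]
-1 in [0.6049 0.0485 0.1664] [-0.8254 -0.12    0.5376  2.2145  0.5338  0.5006  2.4112]
-1 seat [0.6049 0.0485 0.1424] [-0.7992 -0.0762  0.5245  2.2394  0.5418  0.4349  2.3895]
-1 seatback [0.5476 0.0516 0.2244] [-0.9205 -0.3649  0.4941  2.2447  0.6519  0.7513  2.3013]
[0.3599 0.614  0.08  ]
```

Run:
```python
from h import *
T0=tray_T(.5042,.2702,-.178)
ctrl.line_to([.25,.48,.26],velocity=.25)
effector.set_gripper(.42)
ctrl.move_ptp(*pq(T0@grasp_T(1,.1)))
print(status.read_time(),status.read_tool_pos(),status.read_joints(),status.read_finger_gap())
for c in("scene","top"): cv2.imwrite(f"pics/{c}1.png",viewer.snapshot(c))
s=cv2.imread("pics/scene1.png"); t=cv2.imread("pics/top1.png")
cv2.imwrite("pics/c1.png",np.hstack([cv2.resize(s[130:290,320:480],None,fx=2.5,fy=2.5),cv2.resize(t[180:340,150:310],None,fx=2.5,fy=2.5)]))
```

```text
5.1167 [0.3808 0.2929 0.1177] [-1.0268 -0.0451 -0.1811  2.2833  0.7643  0.9352 -1.8642] 0.42224433385494536
```

View pics/c1.png

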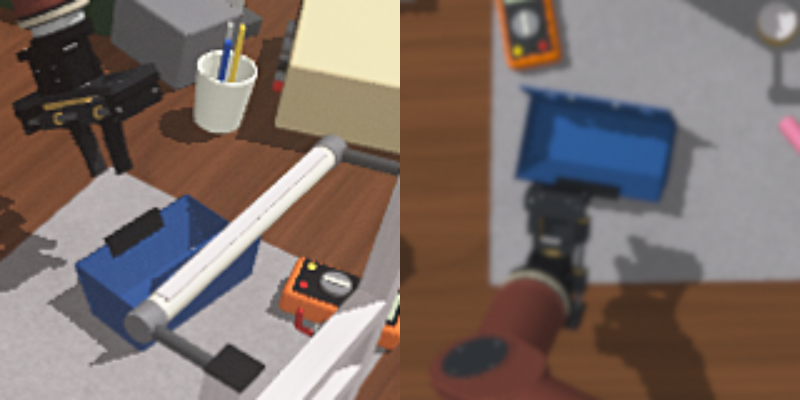

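The gripper leans over the grip, with its tips near (364,198) in the scene view and in line with the black pad. Moving in.

Run:
```python
from h import *
T0=tray_T(.5042,.2702,-.178)
p,q=pq(T0@grasp_T(1))
print(ctrl.line_to(p,q,velocity=.08,until_force=8), status.read_tool_pos(),p)
for c in("scene","top"): cv2.imwrite(f"pics/{c}2.png",viewer.snapshot(c))
effector.set_gripper(0.0)
print("gap",status.read_finger_gap()*87, status.read_tool_pos(),status.read_wrist_force(),status.read_time())
s=cv2.imread("pics/scene2.png"); t=cv2.imread("pics/top2.png")
for c in("scene","top"): cv2.imwrite(f"pics/{c}3.png",viewer.snapshot(c))
s3=cv2.imread("pics/scene3.png")
cv2.imwrite("pics/c2.png",np.hstack([cv2.resize(s[170:290,330:450],None,fx=3.3,fy=3.3),cv2.resize(s3[170:290,330:450],None,fx=3.3,fy=3.3)]))
```

```text
False [0.4371 0.2827 0.0358] [0.43717397935387003, 0.2822582527153996, 0.035436111158509156]
gap 9.848428702957706 [0.437  0.2821 0.0352] [-1.0833 -0.2141 -1.0232] 7.3083
```

View pics/c2.png

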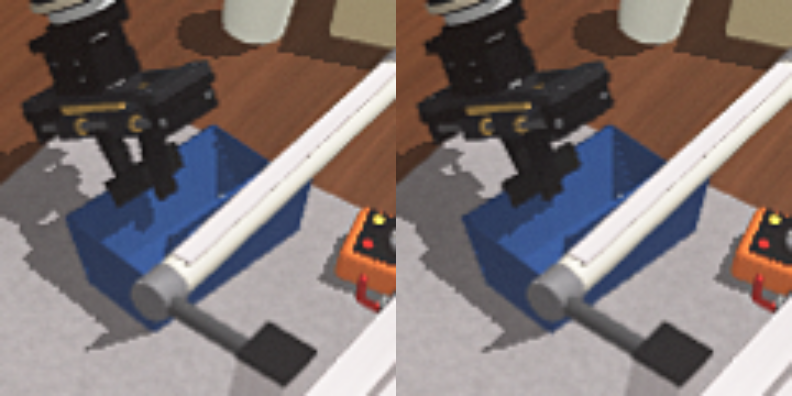

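Gripped: the gap is 9.8 mm, which matches the 10 mm pad. Next I'll lift and check the tray for tilt.

Run:
```python
from h import *
G=grasp_T(1)
M=tray_T(.5042,.2702,-.178,.145)@G
p,q=pq(M); ctrl.line_to(p,q,velocity=.12)
q0=status.read_tcp_rot(); pos=status.read_tool_pos()
print("gap",status.read_finger_gap()*87,pos,status.read_wrist_force(),status.read_torque(),status.read_time())
T=np.eye(4);T[:3,:3]=R.from_quat([q0[1],q0[2],q0[3],q0[0]]).as_matrix();T[:3,3]=pos
E=T@np.linalg.inv(G); print(E)
for c,w,f in(("scene",(330,120,130,160),4),("top",(150,170,150,130),4)):
    im=viewer.snapshot(c); cv2.imwrite(f"pics/{c}4.png",im)
    overlay(c,im,[(TR,E[:3,:3],E[:3,3],(0,255,255))],w,f,f"ov4_{c}.png")
```

```text
gap 9.662066112992873 [0.4369 0.2819 0.1795] [ 1.2438 -0.5705 -3.0531] [0.0967 1.2718 0.0257] 8.7667
[[ 0.9842  0.1771  0.0009  0.5039]
 [-0.1771  0.9842  0.0012  0.2698]
 [-0.0007 -0.0013  1.      0.144 ]
 [ 0.      0.      0.      1.    ]]
```

View pics/ov4_scene.png

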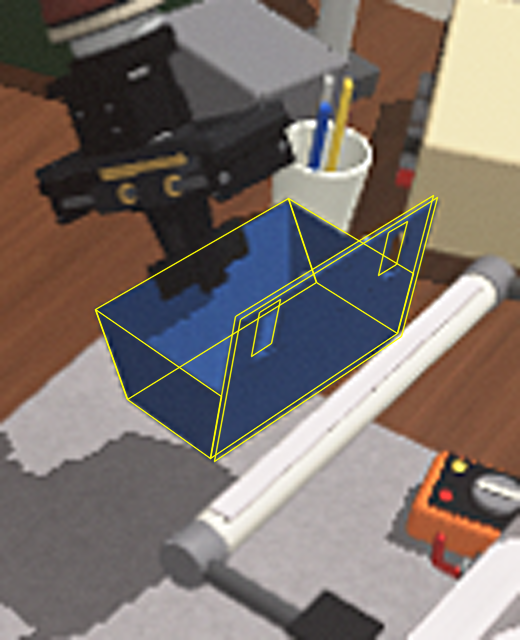

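View pics/ov4_top.png

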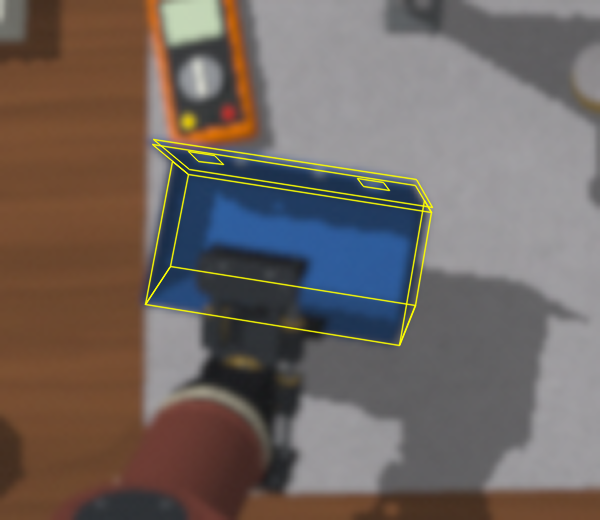

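The tray is level in the grip and the overlay matches its edges within about 1 px. Moving to just in front of the hooks.

```bash
cat >> h.py <<'E'
def tcp():
    q0=status.read_tcp_rot(); T=np.eye(4);T[:3,:3]=R.from_quat([q0[1],q0[2],q0[3],q0[0]]).as_matrix();T[:3,3]=status.read_tool_pos(); return T
def in_frame(E):
    return np.r_[Rz(FA)[:2,:2].T@(E[:2,3]-[FX,FY]),E[2,3]], R.from_matrix(Rz(FA).T@E[:3,:3]).as_euler("ZYX")
E
python3 - <<'E'
from h import *
G=grasp_T(1)
ctrl.line_to(*pq(hang(-.065,.133)@G),velocity=.13)
E=tcp()@np.linalg.inv(G); print(in_frame(E),status.read_time())
its=[(TR,E[:3,:3],E[:3,3],(0,255,255)),(FR,Rz(FA),[FX,FY,0],(0,255,0))]
for c,w,f in(("scene",(300,160,200,200),3),("top",(220,110,150,130),4)):
    im=viewer.snapshot(c); cv2.imwrite(f"pics/{c}5.png",im)
    overlay(c,im,its,w,f,f"ov5_{c}.png")
im=cv2.imread("pics/scene5.png"); cv2.imwrite("pics/raw5.png",cv2.resize(im[160:330,300:500],None,fx=4,fy=4,interpolation=cv2.INTER_CUBIC)[:600])
E
```

```text
(array([-0.1066,  0.0005,  0.133 ]), array([ 0.0007,  0.    , -0.0002])) 10.9583
```

View pics/ov5_scene.png

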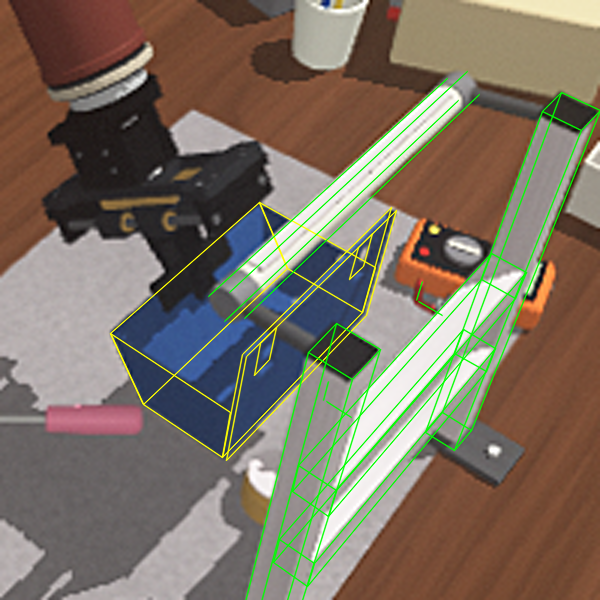

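View pics/ov5_top.png

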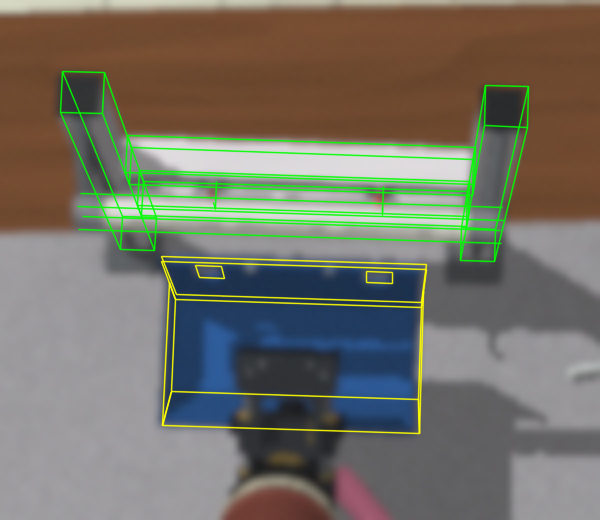

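View pics/raw5.png

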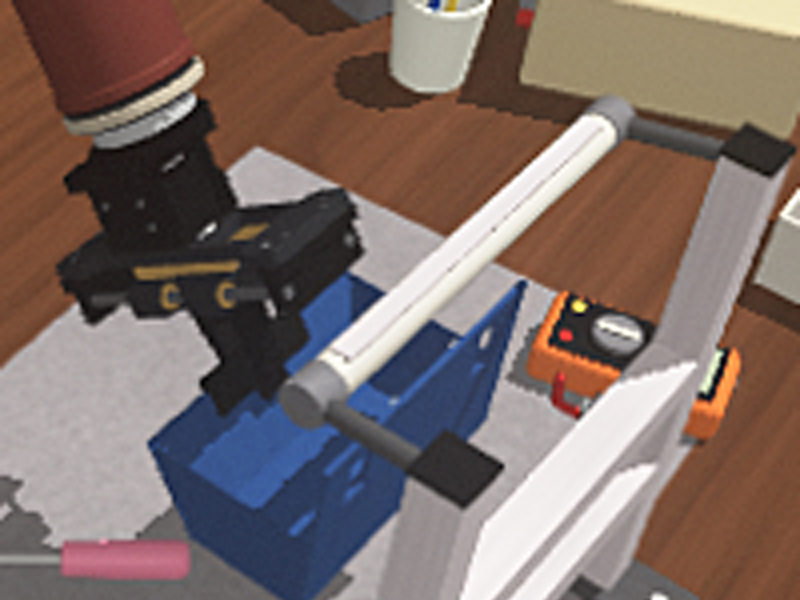

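Tray and hooks are lined up: the windows sit opposite the red hooks in the top view. Inserting with a force guard.

Run:
```python
from h import *
G=grasp_T(1)
print(status.read_wrist_force(),status.read_torque())
print(ctrl.line_to(*pq(hang(-.035,.131)@G),velocity=.08,until_force=6))
print(ctrl.line_to(*pq(hang(-.0,.131)@G),velocity=.05,until_force=6))
print(status.read_wrist_force(),status.read_torque())
E=tcp()@np.linalg.inv(G); print(in_frame(E),status.read_time(), status.read_finger_gap()*87)
its=[(TR,E[:3,:3],E[:3,3],(0,255,255)),(FR,Rz(FA),[FX,FY,0],(0,255,0))]
for c,w,f in(("scene",(300,160,200,200),3),("top",(220,110,150,130),4)):
    im=viewer.snapshot(c); cv2.imwrite(f"pics/{c}6.png",im)
    overlay(c,im,its,w,f,f"ov6_{c}.png")
im=cv2.imread("pics/scene6.png"); cv2.imwrite("pics/raw6.png",cv2.resize(im[170:320,320:500],None,fx=4,fy=4,interpolation=cv2.INTER_CUBIC)[:600])
```

```text
[ 0.4923  1.0512 -2.8278] [-0.0402  1.2883 -0.0086]
False
False
[ 0.3194 -0.022  -2.9374] [-0.0103  1.2801  0.0037]
(array([-0.0418, -0.    ,  0.1307]), array([ 0.    ,  0.0005, -0.0003])) 12.4333 9.8717727236271
```

View pics/ov6_scene.png

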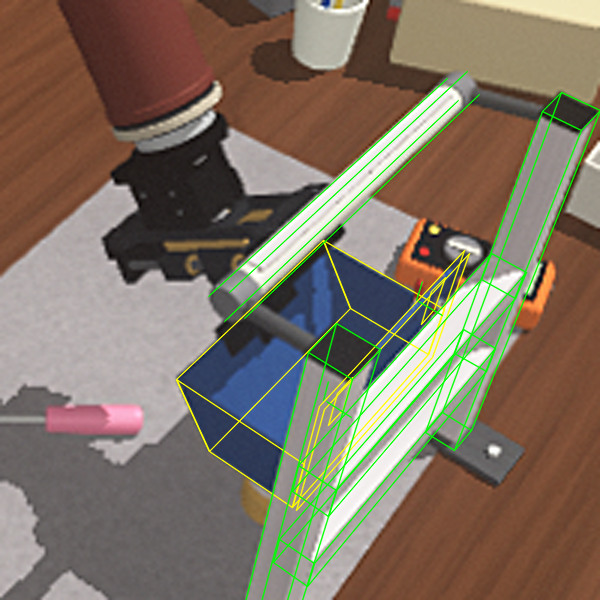

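View pics/ov6_top.png

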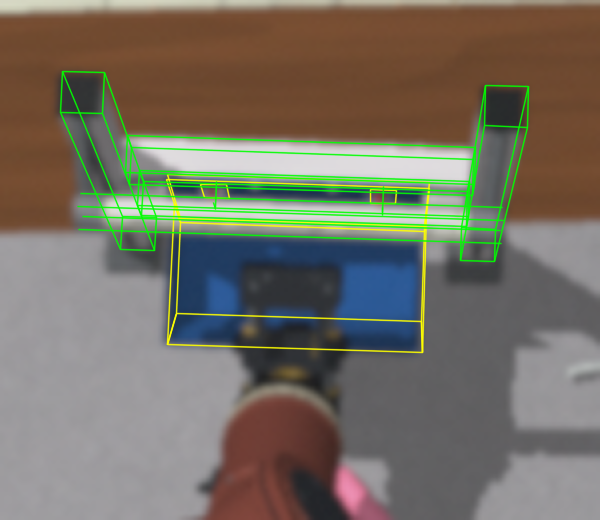

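View pics/raw6.png

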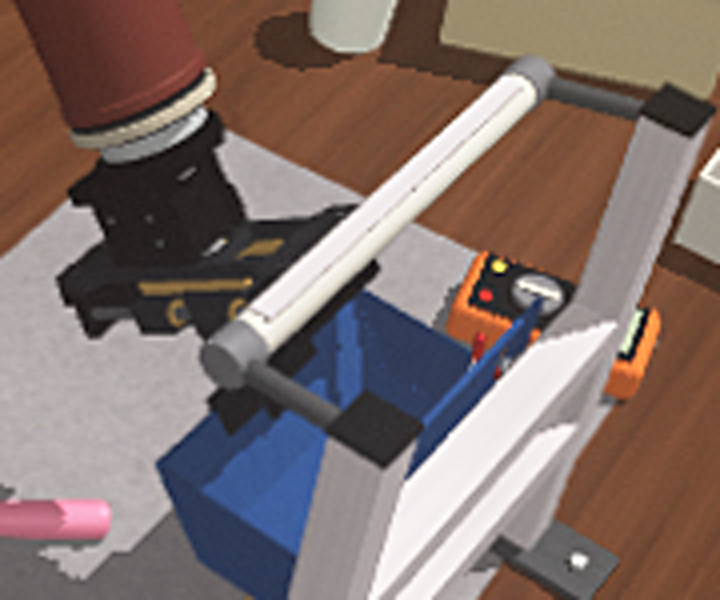

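No contact on the way in, as wanted. Lowering onto the hooks under force watch.

Run:
```python
from h import *
G=grasp_T(1)
print(ctrl.line_to(*pq(hang(-.0,.113)@G),velocity=.05,until_force=6), status.read_wrist_force(),in_frame(tcp()@np.linalg.inv(G))[0])
print(ctrl.line_to(*pq(hang(-.0,.101)@G),velocity=.02,until_force=2.5))
for i in range(3): print(status.read_wrist_force(),status.read_torque()); ctrl.pause(.1)
E=tcp()@np.linalg.inv(G); print(in_frame(E),status.read_time(), status.read_finger_gap()*87)
```

```text
False [-0.237  -0.1412 -2.042 ] [-0.0417 -0.0002  0.1125]
True
[ 1.2776 -0.3024  2.7269] [-0.0184  0.0554 -0.0301]
[1.6873 0.0106 1.6983] [ 0.0501 -0.0942  0.1029]
[3.0306 0.6221 2.6692] [-0.0675 -0.3379 -0.0025]
(array([-0.0414,  0.0001,  0.1052]), array([ 0.0002, -0.0005,  0.0003])) 13.7917 9.728950897825944
```

Run:
```python
from h import *
G=grasp_T(1)
ctrl.pause(.4)
F=[status.read_torque() for i in range(6)]; W=[status.read_wrist_force() for i in range(6)]
print(np.mean(F,0),np.mean(W,0))
E=tcp()@np.linalg.inv(G)
its=[(TR,E[:3,:3],E[:3,3],(0,255,255)),(FR,Rz(FA),[FX,FY,0],(0,255,0))]
for c,w,f in(("scene",(300,160,200,200),3),("top",(220,110,150,130),4)):
    im=viewer.snapshot(c); cv2.imwrite(f"pics/{c}7.png",im)
    overlay(c,im,[],w,f,f"ov7_{c}.png"); overlay(c,im,its,w,f,f"ov7b_{c}.png")
a=cv2.imread("pics/ov7_top.png");b=cv2.imread("pics/ov7_scene.png")
cv2.imwrite("pics/c7.png",np.hstack([cv2.resize(a,(480,416)),cv2.resize(b[200:],(320,213*416//426)) if 0 else cv2.resize(b[150:566],(320,222)).repeat(1,0) if 0 else cv2.resize(b,(320,416))]))
```

```text
[ 0.0247 -0.8999  0.1174] [ 3.756  -0.6325  4.0456]
```

View pics/ov7b_scene.png

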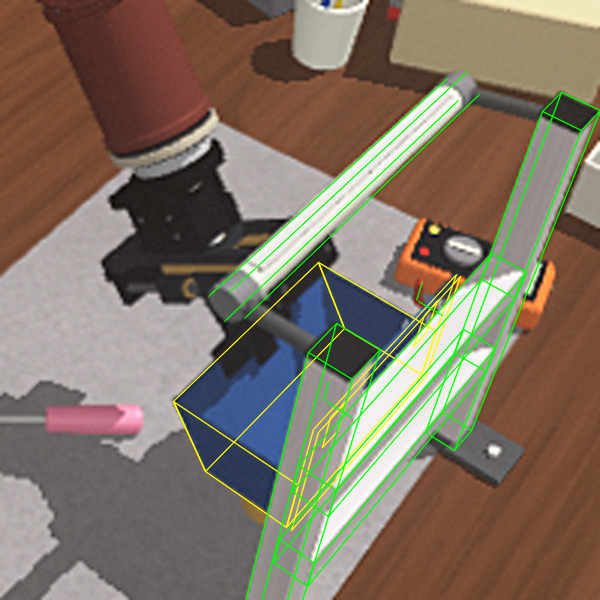

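View pics/ov7_top.png

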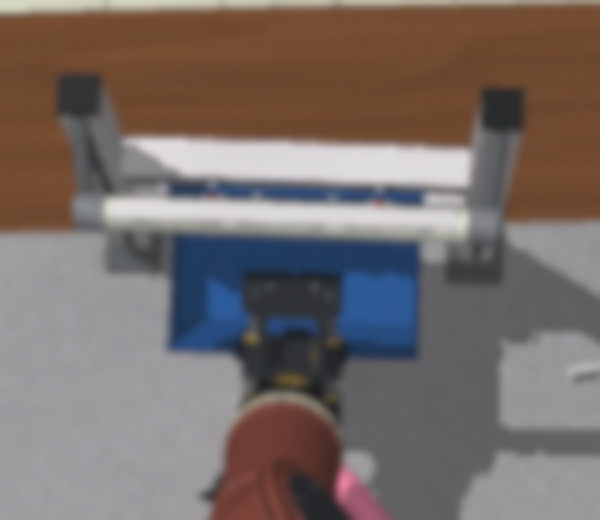

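Both red hooks show through the windows, at about (212,197) and (378,203) in the crop, and the moment about x is close to 0, so both carry weight. Releasing.

Run:
```python
from h import *
G=grasp_T(1)
effector.set_gripper(.42)
print(status.read_wrist_force(),status.read_time())
C=tcp(); B=C.copy(); B[:3,3]-=C[:3,2]*.11
print(ctrl.line_to(*pq(B),velocity=.1,until_force=6))
ctrl.pause(.3)
print(status.read_wrist_force(),status.read_torque(),status.read_time(),status.read_joints())
E=hang(0,.107)
its=[(TR,E[:3,:3],E[:3,3],(0,255,255)),(FR,Rz(FA),[FX,FY,0],(0,255,0))]
for c,w,f in(("scene",(300,160,200,200),3),("top",(220,110,150,130),4)):
    im=viewer.snapshot(c); cv2.imwrite(f"pics/{c}8.png",im)
    overlay(c,im,its,w,f,f"ov8_{c}.png")
```

```text
[-0.0027  0.2428  0.3882] 15.0583
False
[0.4969 0.5402 0.273 ] [-0.0467  0.703   0.0391] 16.6083 [-0.7609 -0.3466  0.3571  2.2407  0.5657  0.7352 -0.7749]
```

View pics/ov8_scene.png

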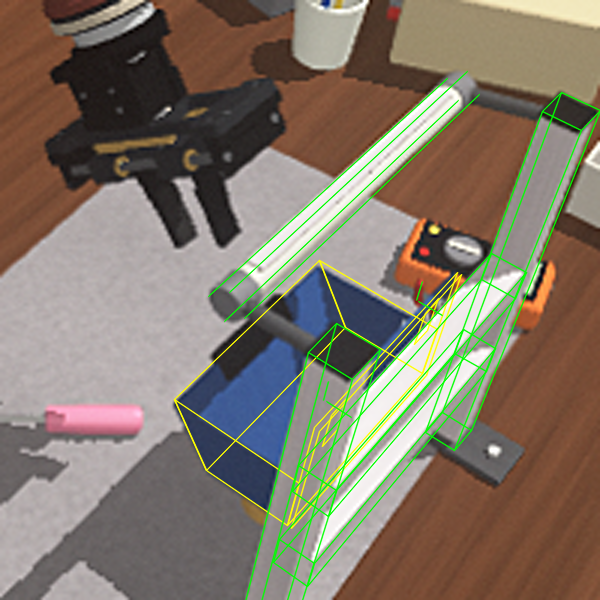

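View pics/ov8_top.png

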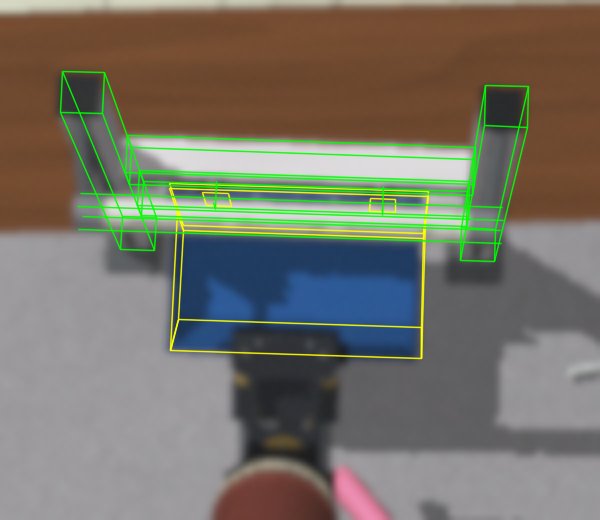

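View pics/scene8.png

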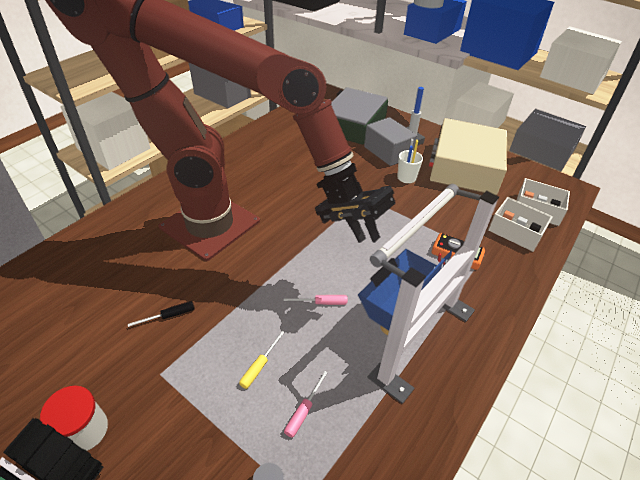

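The tray hangs exactly where the model puts it. Now the yellow screwdriver.

Run:
```python
from h import *
for c,roi in(("scene",(220,320,300,400)),("top",(340,220,420,260))):
    im=cv2.imread(f"pics/{c}8.png"); hsv=cv2.cvtColor(im,cv2.COLOR_BGR2HSV)
    x0,y0,x1,y1=roi
    m=np.zeros(im.shape[:2],bool); m[y0:y1,x0:x1]=((hsv[...,0]>18)&(hsv[...,0]<36)&(hsv[...,1]>110)&(hsv[...,2]>80))[y0:y1,x0:x1]
    p=np.argwhere(m)[:,::-1].astype(np.float32); print(c,len(p),cv2.minAreaRect(p),p.mean(0),ray_z(c,p.mean(0),.013 if c=="top" else .013))
    l=cv2.fitLine(p,cv2.DIST_L2,0,.01,.01).ravel(); t=(p-l[2:])@l[:2]
    e=[l[2:]+l[:2]*t.min(),l[2:]+l[:2]*t.max()]; print(e,[ray_z(c,q,.013) for q in e])
    v=cv2.resize(im[y0:y1,x0:x1],None,fx=6,fy=6,interpolation=cv2.INTER_CUBIC); cv2.imwrite(f"pics/sd_{c}.png",v)
```

```text
scene 395 ((252.9399871826172, 371.08001708984375), (10.80000114440918, 38.200008392333984), 36.869895935058594) [252.7291 371.4152] [ 0.4713 -0.2916  0.013 ]
[array([241.5192, 386.3887], dtype=float32), array([264.4114, 355.8107], dtype=float32)] [array([ 0.4776, -0.335 ,  0.013 ]), array([ 0.4643, -0.2441,  0.013 ])]
top 183 ((393.1891784667969, 239.63511657714844), (7.562353610992432, 24.49544906616211), 80.53767395019531) [393.3333 239.5792] [ 0.4697 -0.2889  0.013 ]
[array([381.0744, 241.4798], dtype=float32), array([405.268, 237.729], dtype=float32)] [array([ 0.464 , -0.2461,  0.013 ]), array([ 0.4754, -0.3308,  0.013 ])]
```

View pics/sd_scene.png

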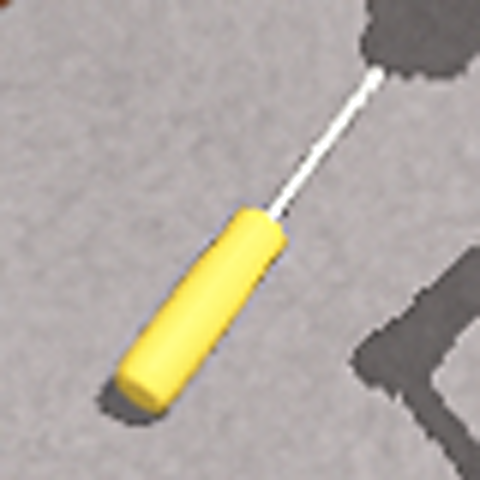

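View pics/sd_top.png

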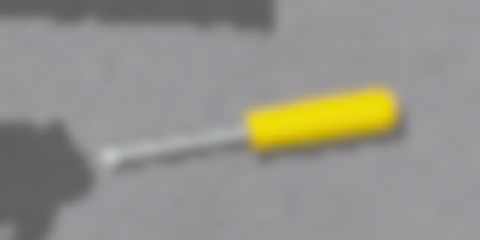

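```bash
cat >> h.py <<'E'
d=np.array([-.129,.9916,0]); d/=np.linalg.norm(d)
SG=np.array([.4699,-.2812,.013])
def tool(yd,lean):  # yd: unit rod dir in world (xy). lean in rad
    n=np.cross(yd,[0,0,1.]) # horizontal, towards +x
    z=np.sin(lean)*n+np.array([0,0,-np.cos(lean)]); y=np.cos(lean)*n+np.array([0,0,np.sin(lean)])
    return np.c_[np.cross(y,z),y,z]
def mk(Rm,p):
    M=np.eye(4);M[:3,:3]=Rm;M[:3,3]=p;return M
HOLD=.009
L=np.radians(39)
TT=hang(0,.107)
ty=TT[:3,1]
def place(xr,zr,yg=-.034,back=0,lean=L):
    g=(TT@[xr,yg,zr,1])[:3]; Rm=tool(ty,lean)
    return mk(Rm,g+Rm[:,2]*(HOLD-back))
def pick(z=None,up=0): 
    p=SG.copy(); p[2]=.004+up; return mk(tool(d,0),p)
E
python3 - <<'E'
from h import *
C=tcp()
away=mk(C[:3,:3],[.46,.0,.27])
for n,M in(("away",away),("hi",pick(up=.2)),("pre",pick(up=.08)),("pick",pick()),("lean",mk(tool(d,L),SG+[0,0,.25])),("pl.15",place(-.01,.035,back=.15)),("pl.08",place(-.01,.035,back=.08)),("pl",place(-.01,.035))):
    print(n,M[:3,3],ctrl.inverse_kinematics(*pq(M)))
E
```

```text
away [0.46 0.   0.27] None
hi [ 0.4699 -0.2812  0.204 ] [-0.5558  0.2516  1.1897  1.7831 -0.2443  1.2718  0.8254]
pre [ 0.4699 -0.2812  0.084 ] [ 0.5913  0.2521 -0.1518  1.8702  0.0442  1.0225  0.5506]
pick [ 0.4699 -0.2812  0.004 ] [ 0.5887  0.3555 -0.1518  1.9276  0.0693  0.8634  0.5306]
lean [ 0.4699 -0.2812  0.263 ] [-0.0821 -0.326   0.7509  2.1271 -0.3664  0.8051  1.0207]
pl.15 [0.5724 0.0162 0.2516] [-0.7159 -0.3521  0.407   2.2252  0.5895  0.66   -0.7049]
pl.08 [0.6164 0.0138 0.1972] [-0.7489 -0.1786  0.5228  2.2218  0.5762  0.4701 -0.6949]
pl [0.6667 0.0111 0.135 ] [-0.7563  0.0604  0.6233  2.1864  0.3701  0.253  -0.5286]
```

Run:
```python
from h import *
C=tcp(); print(C[:3,3],status.read_joints())
for p in([.52,-.2,.25],[.52,-.25,.23],[.53,-.15,.25],[.55,-.2,.25],[.55,-.25,.22]):
    print(p,ctrl.inverse_kinematics(*pq(mk(C[:3,:3],p))),ctrl.inverse_kinematics(*pq(mk(tool(d,A),p))))
```

```text
[0.5413 0.0517 0.2298] [-0.7609 -0.3468  0.357   2.2406  0.5658  0.7352 -0.7748]
[0.52, -0.2, 0.25] [-0.2794 -0.3624  0.5737  2.174   0.0662  0.682   0.2301] [-0.3798 -0.3617  0.7442  2.139  -0.0763  0.7351  0.5706]
[0.52, -0.25, 0.23] [-0.3184 -0.3064  0.7442  2.1564 -0.0375  0.6455  0.4311] [-0.4047 -0.2813  0.9116  2.1116 -0.2189  0.7246  0.8015]
[0.53, -0.15, 0.25] [-0.2131 -0.3469  0.4007  2.1923  0.0752  0.6661  0.1082] [-0.3138 -0.3485  0.575   2.1671 -0.0739  0.705   0.4597]
[0.55, -0.2, 0.25] [-0.517  -0.3565  0.7567  2.1334  0.1813  0.6749  0.1209] [-0.596  -0.3613  0.9074  2.0978  0.0145  0.718   0.4807]
[0.55, -0.25, 0.22] [-0.6472 -0.341   1.0034  2.1304  0.1439  0.6185  0.268 ] [-0.5618 -0.2206  1.0587  2.0827 -0.2683  0.6911  0.8302]
```

Run:
```python
from h import *
C=tcp()
try:
    ctrl.line_to(*pq(mk(C[:3,:3],[.52,-.2,.25])),velocity=.2)
except ctrl.PlanningError as e:
    print("line failed",e)
print(status.read_tool_pos(),status.read_joints(),status.read_time())
for n,M in(("hi",pick(up=.15)),("pre",pick(up=.08)),("pick",pick())): print(n,ctrl.inverse_kinematics(*pq(M)))
```

```text
[ 0.5201 -0.199   0.2498] [-0.3052 -0.3707  0.5909  2.1753  0.087   0.6839  0.212 ] 18.125
hi [-0.4812  0.2986  1.1152  1.8447 -0.2901  1.1776  0.8592]
pre [-0.484   0.4726  1.1774  1.9172 -0.4953  1.0855  1.0268]
pick [-0.438   0.6544  1.1533  1.974  -0.7212  1.0023  1.1945]
```

Run:
```python
from h import *
effector.set_gripper(.7)
ctrl.move_ptp(*pq(pick(up=.08)))
print(status.read_tool_pos(),status.read_joints(),status.read_time())
for c in("scene","top"): cv2.imwrite(f"pics/{c}9.png",viewer.snapshot(c))
s=cv2.imread("pics/scene9.png"); t=cv2.imread("pics/top9.png")
cv2.imwrite("pics/c9.png",np.hstack([cv2.resize(s[260:420,180:340],None,fx=2.5,fy=2.5),cv2.resize(t[160:320,310:470],None,fx=2.5,fy=2.5)]))
```

```text
[ 0.4697 -0.2811  0.084 ] [-0.4837  0.4713  1.1766  1.9177 -0.4944  1.085   1.0256] 19.9583
```

View pics/c9.png

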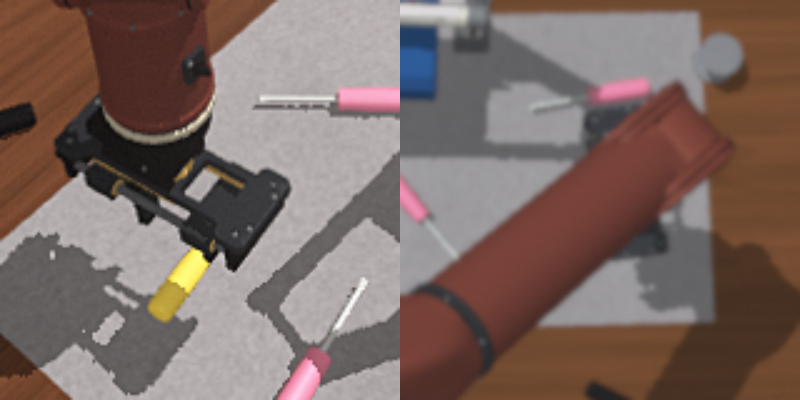

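View pics/scene9.png

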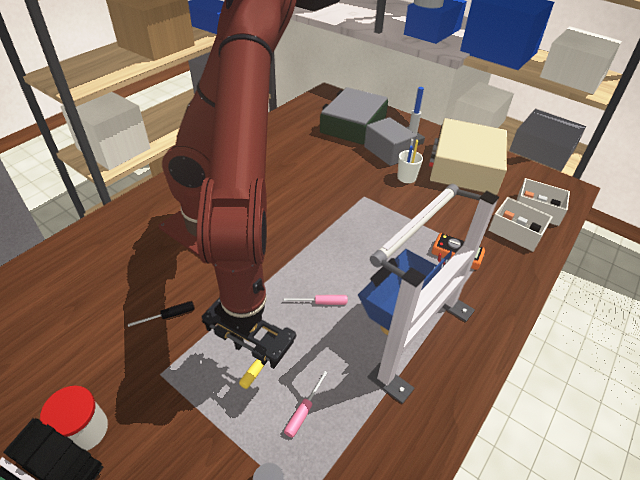

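The jaws straddle the yellow handle, which sits at about (253,372) in the scene view. Going down to grasp.

Run:
```python
from h import *
print(ctrl.line_to(*pq(pick()),velocity=.06,until_force=6),status.read_tool_pos())
effector.set_gripper(0.0)
print("gap",status.read_finger_gap()*87,status.read_tool_pos(),status.read_wrist_force())
p,q=pq(pick(up=.12)); ctrl.line_to(p,q,velocity=.12)
print("gap",status.read_finger_gap()*87,status.read_tool_pos(),status.read_joints(),status.read_time())
for c in("scene","top"): cv2.imwrite(f"pics/{c}10.png",viewer.snapshot(c))
s=cv2.imread("pics/scene10.png"); cv2.imwrite("pics/c10.png",cv2.resize(s[220:400,160:360],None,fx=3,fy=3))
```

```text
False [ 0.4701 -0.2813  0.0043]
gap 24.077130265826337 [ 0.4699 -0.2812  0.004 ] [ 0.0297 -0.4746  0.1644]
gap 24.116058289529768 [ 0.4695 -0.2809  0.1233] [-0.5371  0.4253  1.2363  1.8805 -0.4402  1.153   0.9878] 23.4083
```

View pics/c10.png

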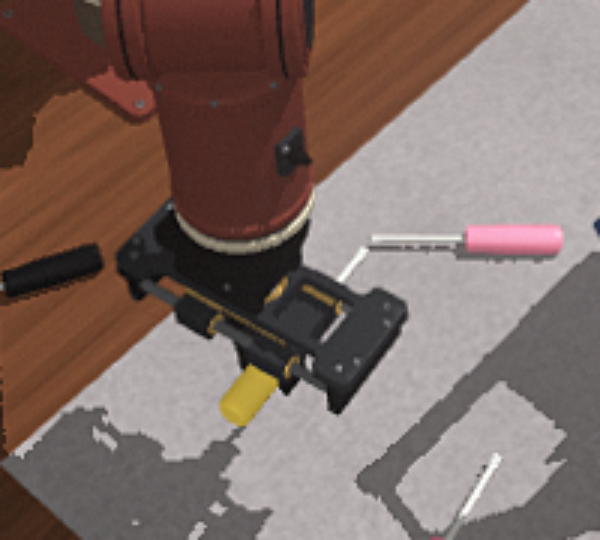

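Run:
```python
from h import *
for p in([.52,-.2,.25],[.53,-.2,.26],[.55,-.2,.27],[.53,-.15,.25],[.57,-.15,.25]):
    M=mk(tool(ty,L),p); print(p,ctrl.inverse_kinematics(*pq(M)))
print(place(-.01,.035,back=.15)[:3,3],ctrl.inverse_kinematics(*pq(place(-.01,.035,back=.15))))
```

```text
[0.52, -0.2, 0.25] [-0.0369 -0.3417  0.3981  2.223  -0.1351  0.5892  0.417 ]
[0.53, -0.2, 0.26] [-0.0491 -0.3281  0.3993  2.1936 -0.1289  0.6034  0.4005]
[0.55, -0.2, 0.27] [-0.2824 -0.3424  0.572   2.1552  0.0232  0.6143  0.2568]
[0.53, -0.15, 0.25] [ 0.0243 -0.344   0.2203  2.2424 -0.0995  0.5685  0.2684]
[0.57, -0.15, 0.25] [-0.2053 -0.2815  0.4007  2.1856  0.0103  0.542   0.1576]
[0.5724 0.0162 0.2516] [-0.0338 -0.2737 -0.1523  2.2003  0.218   0.5589 -0.3953]
```

Run:
```python
from h import *
X=-.012
ctrl.move_ptp(*pq(mk(tool(ty,L),[.53,-.2,.26])))
print(status.read_tool_pos(),status.read_time())
ctrl.line_to(*pq(place(X-.02,.035,back=.15)),velocity=.15,until_force=6)
print(status.read_tool_pos(),status.read_joints(),status.read_finger_gap()*87,status.read_time())
for c,w,f in(("scene",(280,140,200,180),4),("top",(220,110,190,150),4)):
    im=viewer.snapshot(c); cv2.imwrite(f"pics/{c}11.png",im); overlay(c,im,[],w,f,f"c11_{c}.png")
for b in(.1,.05,0): print(ctrl.inverse_kinematics(*pq(place(X,.035,back=b))))
```

```text
[ 0.5294 -0.2005  0.2586] 24.5083
[0.5504 0.0168 0.2514] [ 0.096  -0.3261 -0.2642  2.2325  0.1233  0.5638 -0.321 ] 23.947666612049076 26.1167
[ 0.1476 -0.1612 -0.31    2.1938  0.2225  0.4451 -0.3988]
[ 0.1853 -0.0386 -0.3503  2.1767  0.3721  0.356  -0.5307]
[ 0.1096  0.081  -0.2759  2.1523  0.5808  0.2854 -0.7204]
```

View pics/c11_scene.png

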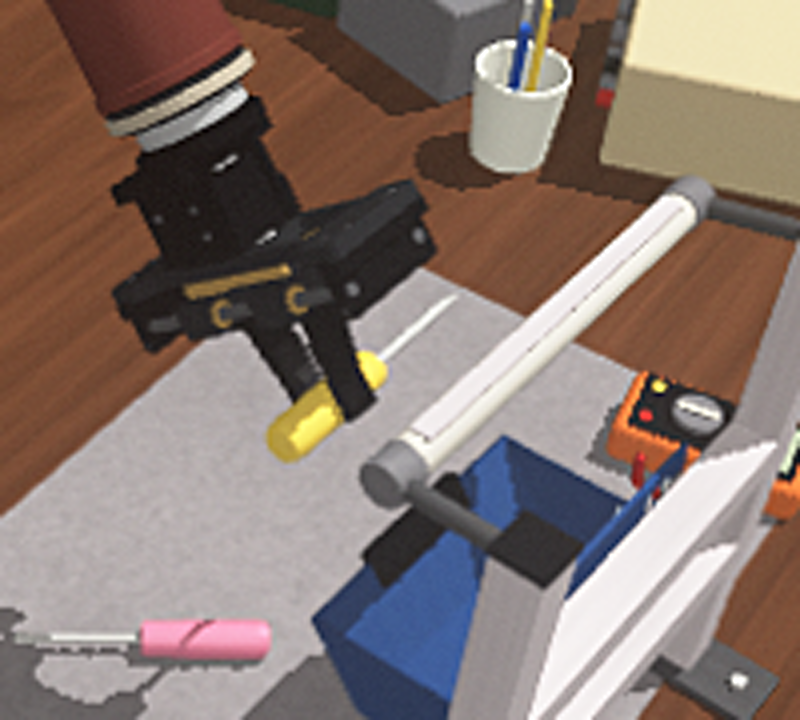

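View pics/c11_top.png

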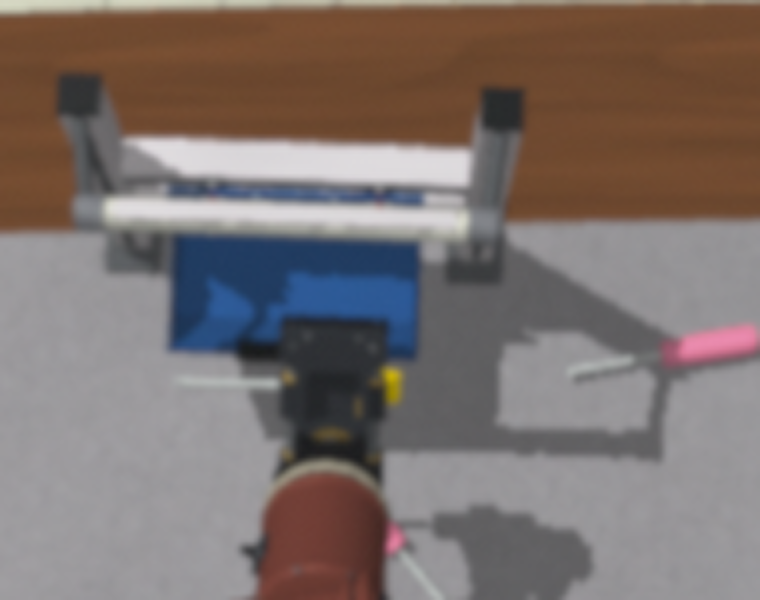

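The screwdriver is held level in front of the tray. I'll triangulate the tip and the handle end before going in.

Run:
```python
from h import *
G=(tcp()@[0,0,-HOLD,1])[:3]
def tri(a,b):
    def f(P): return np.r_[(proj("scene",P)[0]-a),(proj("top",P)[0]-b)]
    s=least_squares(f,G); return s.x,f(s.x)
inv=np.linalg.inv(TT)
print("expected grip tray",(inv@np.r_[G,1])[:3],"axis exp", tcp()[:3,0], ty)
Pt,r=tri([394.5,214],[263.2,205]); print("tip",(inv@np.r_[Pt,1])[:3],r)
Ph,r=tri([352,250.5],[320.3,206.8]); print("handle end",(inv@np.r_[Ph,1])[:3],r, np.linalg.norm(Pt-Ph))
E=tcp()
for c in("scene","top"):
    pts=[(E@[o,0,-HOLD,1])[:3] for o in(-.051,0,.119)]; print(c,proj(c,pts))
```

```text
expected grip tray [-0.1264 -0.0345  0.1515] axis exp [0.0554 0.9985 0.0002] [0.0547 0.9985 0.    ]
tip [-0.1255  0.0866  0.1464] [-0.4765  0.0461 -0.3466 -0.4926]
handle end [-0.1243 -0.0827  0.1507] [-0.9858  0.091  -0.8636 -1.0472] 0.1693828768024788
scene [[349.4908 250.5312]
 [363.6098 238.422 ]
 [393.5654 212.6993]]
top [[320.355  206.4233]
 [303.2507 205.8167]
 [263.3907 204.4461]]
```

The measured length is 169 mm and y in the tray frame runs -83..+87 mm, so it fits the 194 mm inside. Inserting.

Run:
```python
from h import *
X=-.012
print(ctrl.line_to(*pq(place(X,.035,back=.08)),velocity=.1,until_force=6))
im=viewer.snapshot("scene"); overlay("scene",im,[],(300,160,170,150),4,"c12a.png")
print(status.read_wrist_force())
print(ctrl.line_to(*pq(place(X,.035,back=.0)),velocity=.06,until_force=5))
print(status.read_tool_pos(),status.read_wrist_force(),status.read_finger_gap()*87,status.read_time())
T=tcp(); print((np.linalg.inv(TT)@T@[0,0,-HOLD,1])[:3])
for c,w,f in(("scene",(300,160,170,150),4),("top",(220,110,190,150),4)):
    im=viewer.snapshot(c); cv2.imwrite(f"pics/{c}12.png",im); overlay(c,im,[],w,f,f"c12_{c}.png")
```

```text
False
[ 0.3035 -0.4715 -1.0033]
True
[0.659  0.0113 0.1373] [-6.8982  1.6048  4.11  ] 24.08854977720686 28.375
[-0.0176 -0.0342  0.0373]
```

View pics/c12_scene.png

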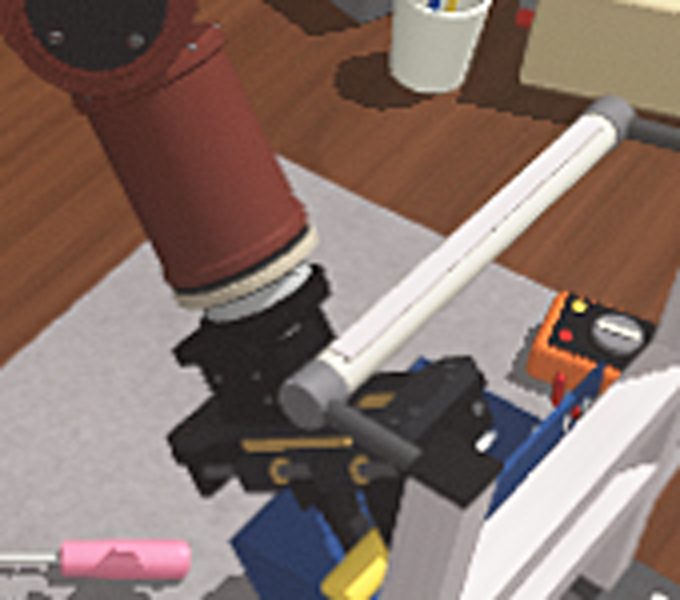

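View pics/c12_top.png

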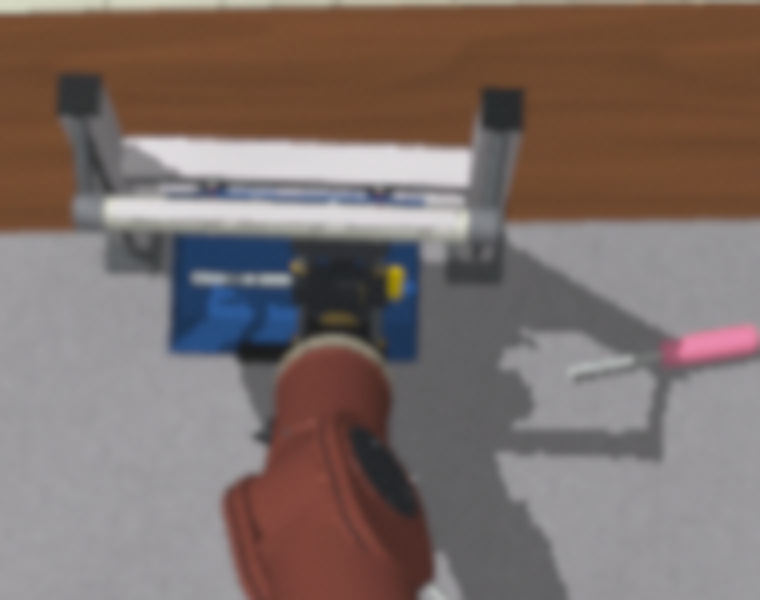

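The force guard tripped about 6 mm short of the target, with roughly 8 N mostly along the tool axis. I'll work out where the contact is before going on.

Run:
```python
from h import *
def avg(n=8):
    w=[];t=[]
    for i in range(n): w.append(status.read_wrist_force());t.append(status.read_torque());ctrl.pause(.02)
    return np.mean(w,0),np.mean(t,0)
a=avg(); C=tcp(); print(a,C[:3,3])
B=C.copy();B[:3,3]-=C[:3,2]*.012
ctrl.line_to(*pq(B),velocity=.06); b=avg(); print(b,tcp()[:3,3])
dF=a[0]-b[0]; dM=a[1]-b[1]; print("dF",dF,"dM",dM)
E=hang(0,.107)
its=[(TR,E[:3,:3],E[:3,3],(0,255,255)),(FR,Rz(FA),[FX,FY,0],(0,255,0))]
im=viewer.snapshot("scene"); overlay("scene",im,its,(320,180,140,130),5,"c13.png")
print(status.read_finger_gap()*87,status.read_time())
```

```text
(array([-5.4491,  0.8806,  2.2251]), array([0.0912, 1.538 , 0.0396])) [0.6589 0.0113 0.1375]
(array([-0.0921,  0.1908, -1.1048]), array([-0.0396,  0.9258, -0.0148])) [0.6516 0.0116 0.1466]
dF [-5.357   0.6898  3.33  ] dM [0.1308 0.6122 0.0544]
23.79207526718081 29.1333
```

View pics/c13.png

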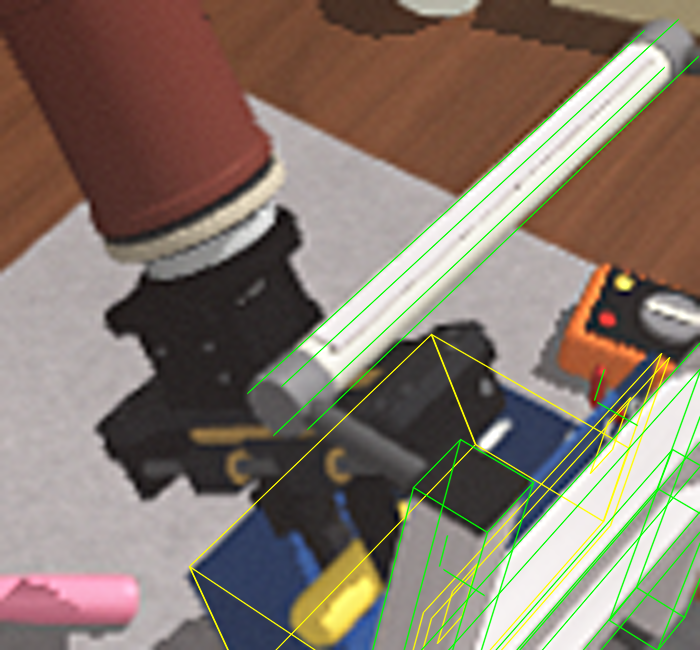

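View pics/c12a.png

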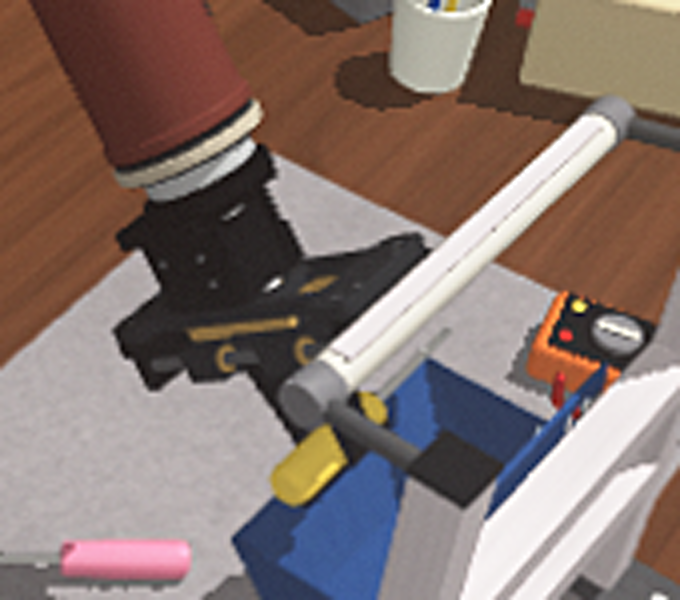

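The moment places the contact on the gripper body's lower face, touching the top of the tray's black grip. The geometry agrees: the pad is 62.8 mm along the tool axis from the rod, and the body starts at 61 mm. The lamp isn't involved. I'll hold about 3 mm clear of that, with the rod axis at z 41.6 mm, still below the rim, and let the screwdriver drop about 25 mm onto the floor.

Run:
```python
from h import *
print(ctrl.line_to(*pq(place(-.017,.0416)),velocity=.03,until_force=4))
T=tcp(); print((np.linalg.inv(TT)@T@[0,0,-HOLD,1])[:3],status.read_wrist_force())
effector.set_gripper(.38)
ctrl.pause(.3)
print(status.read_wrist_force(),status.read_torque(),status.read_finger_gap()*87)
B=T.copy();B[:3,3]-=T[:3,2]*.09
print(ctrl.line_to(*pq(B),velocity=.07,until_force=5),status.read_tool_pos())
E=hang(0,.107); its=[(TR,E[:3,:3],E[:3,3],(0,255,255))]
for c,w,f in(("scene",(320,180,140,130),5),("top",(220,110,150,130),4)):
    im=viewer.snapshot(c); cv2.imwrite(f"pics/{c}14.png",im); overlay(c,im,[],w,f,f"c14_{c}.png")
print(status.read_time(),status.read_joints())
```

```text
False
[-0.017  -0.0339  0.0412] [ 0.0321  0.9181 -0.4614]
[ 0.1153 -0.5032  0.2156] [-0.0493  0.8123 -0.0144] 33.33871730610215
False [0.6031 0.0146 0.2107]
31.95 [ 0.1766 -0.1553 -0.3364  2.1918  0.2161  0.4405 -0.3926]
```

View pics/c14_scene.png

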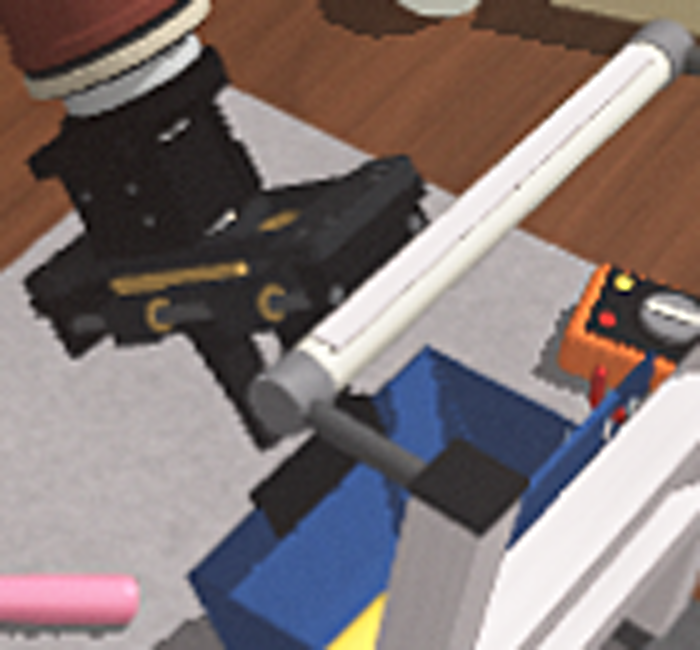

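View pics/c14_top.png

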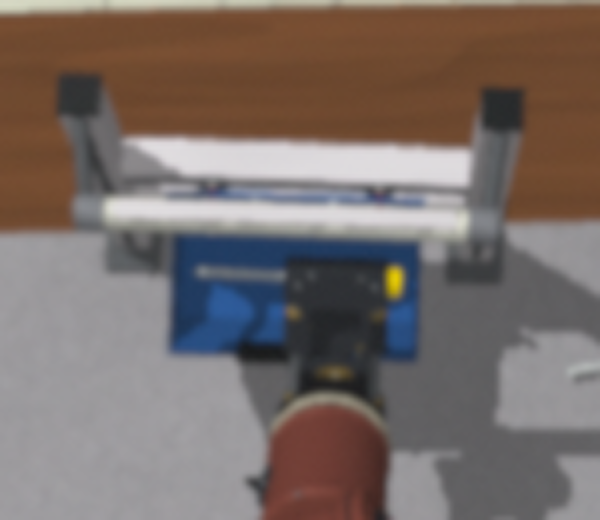

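It's in the tray. Backing off clear of everything for a final check.

Run:
```python
from h import *
T=tcp(); B=T.copy(); B[:3,3]-=T[:3,2]*.06
print(ctrl.line_to(*pq(B),velocity=.12,until_force=5))
try: ctrl.line_to(*pq(mk(T[:3,:3],[.53,-.2,.26])),velocity=.2)
except ctrl.PlanningError as e: print(e)
ctrl.pause(.5)
print(status.read_tool_pos(),status.read_time())
E=hang(0,.107); its=[(TR,E[:3,:3],E[:3,3],(0,255,255))]
for c,w,f in(("scene",(320,180,140,130),5),("top",(190,120,150,110),5)):
    im=viewer.snapshot(c); cv2.imwrite(f"pics/{c}15.png",im); overlay(c,im,its,w,f,f"ov15_{c}.png"); overlay(c,im,[],w,f,f"c15_{c}.png")
for n in("screwdriver_tip","screwdriver_grip","eye_left","eye_right"):
    print(n,[(np.round(x["point"],1).tolist(),round(x["p"],2)) for x in viewer.spot_point("top",n)[:4]])
print("pred tip/grip tray floor",proj("top",[(E@[-.01,.085,.016,1])[:3],(E@[-.01,-.034,.016,1])[:3]]))
print("bystanders then/now")
for n in("meter","reel","tin"):
    print(n,[(np.round(x["point"],1).tolist(),round(x["p"],2)) for x in viewer.spot_point("top",n)[:2]])
```

```text
False
[ 0.53   -0.1999  0.26  ] 34.35
screwdriver_tip [([269.0, 177.8], 0.6), ([332.7, 262.9], 0.59), ([425.6, 337.4], 0.42)]
screwdriver_grip [([311.4, 241.9], 0.72), ([398.3, 323.3], 0.66), ([301.1, 178.6], 0.56)]
eye_left [([273.0, 158.0], 0.85), ([295.8, 184.7], 0.29)]
eye_right [([313.1, 159.8], 0.91)]
pred tip/grip tray floor [[268.6709 177.8852]
 [304.948  179.0853]]
bystanders then/now
meter [([201.9, 185.8], 0.71)]
reel [([437.4, 185.6], 0.72)]
tin []
```

View pics/ov15_scene.png

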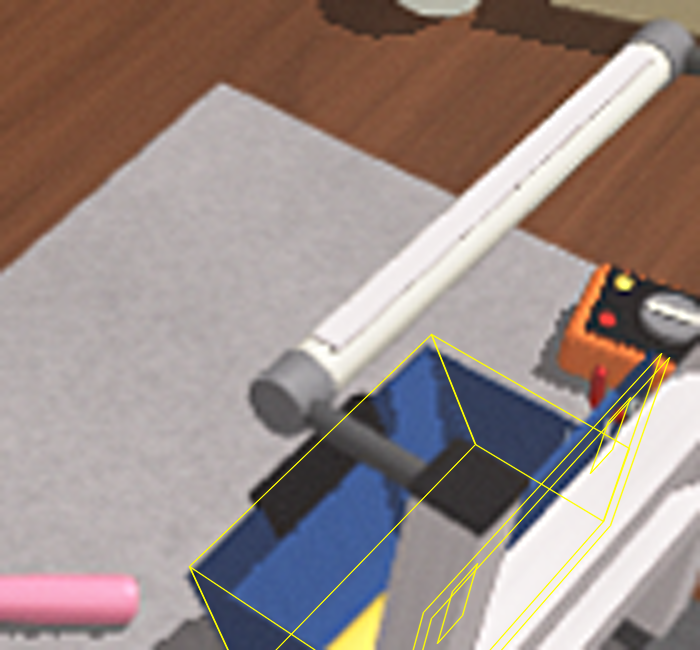

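View pics/c15_top.png

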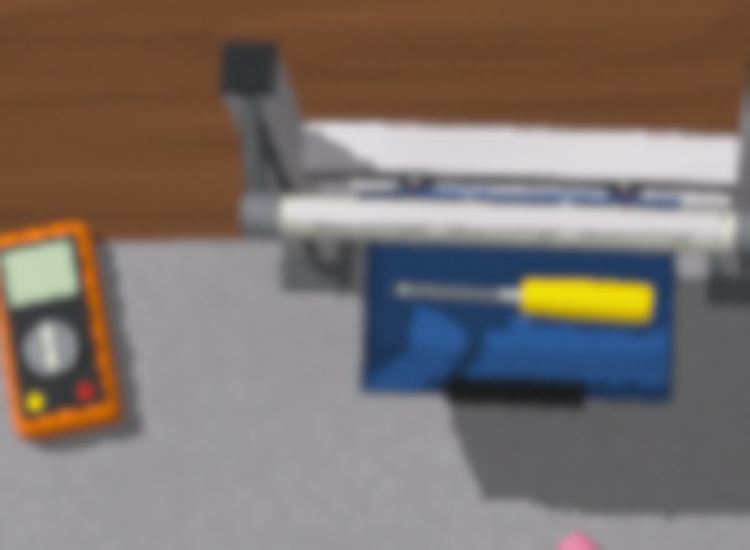

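View pics/ov15_top.png

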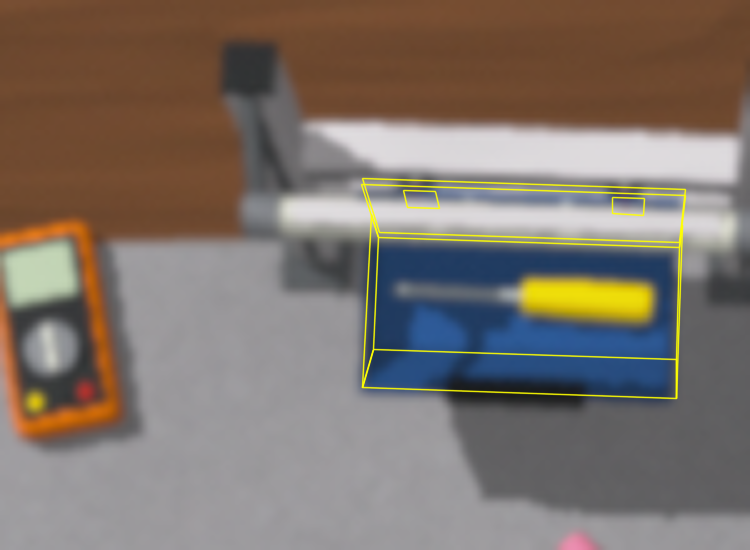

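View pics/scene15.png

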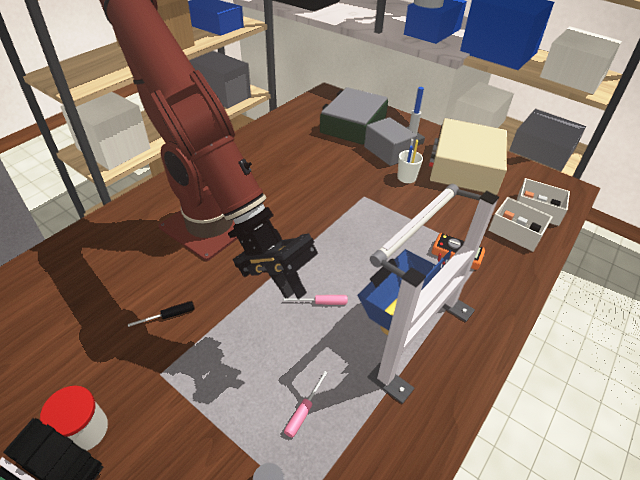

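The front rim at the +y corner looks about 2 px lower than the model. I'll compare directly with the picture taken just after release.

Run:
```python
import cv2,numpy as np
def cr(n,w,f): 
    x,y,a,b=w; return cv2.resize(cv2.imread(f"pics/{n}.png")[y:y+b,x:x+a],None,fx=f,fy=f,interpolation=cv2.INTER_CUBIC)
w=(350,235,95,105); cv2.imwrite("pics/cmp_s.png",np.hstack([cr("scene8",w,4),cr("scene15",w,4)]))
w=(255,145,75,60); a=cr("top8",w,5);b=cr("top15",w,5); cv2.imwrite("pics/cmp_t.png",np.hstack([a,b]))
# flow of patches
for c,pts in(("scene",[(399,255),(405,246),(420,255),(450,255),(392,275),(360,296),(368,310),(440,262),(478,208)]),("top",[(263,197),(325,199),(262,160),(273,158),(315,160),(325,163),(301,200)])):
    A=cv2.cvtColor(cv2.imread(f"pics/{c}8.png"),6);B=cv2.cvtColor(cv2.imread(f"pics/{c}15.png"),6)
    p=np.array(pts,np.float32).reshape(-1,1,2); q,s,e=cv2.calcOpticalFlowPyrLK(A,B,p,None,winSize=(11,11),maxLevel=0)
    for i in range(len(pts)): print(c,pts[i],(q-p)[i,0].round(2),s[i],e[i].round(1))
```

```text
scene (399, 255) [-0.43  0.47] [1] [4.5]
scene (405, 246) [-0.47  0.48] [1] [3.6]
scene (420, 255) [0.2  0.54] [1] [3.9]
scene (450, 255) [-0.35  0.03] [1] [10.1]
scene (392, 275) [-0.3   0.07] [1] [2.8]
scene (360, 296) [-0.29  0.49] [1] [4.7]
scene (368, 310) [-0.43 -0.44] [1] [1.8]
scene (440, 262) [-0.37  0.08] [1] [13.4]
scene (478, 208) [ 0.01 -0.02] [1] [1.6]
top (263, 197) [0.07 0.51] [1] [2.1]
top (325, 199) [0.03 0.48] [1] [0.9]
top (262, 160) [6.26 0.23] [1] [9.6]
top (273, 158) [-0.    0.01] [1] [5.3]
top (315, 160) [-0.37 -0.02] [1] [6.6]
top (325, 163) [-1.04 -0.1 ] [1] [7.9]
top (301, 200) [-112.29  -14.83] [1] [53.3]
```

View pics/cmp_s.png

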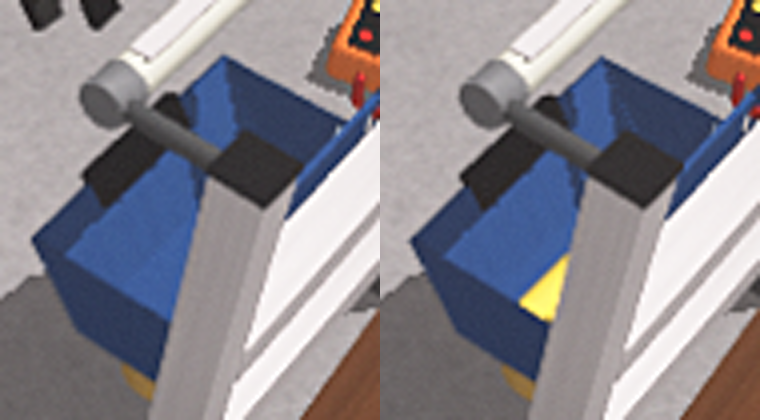

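View pics/cmp_t.png

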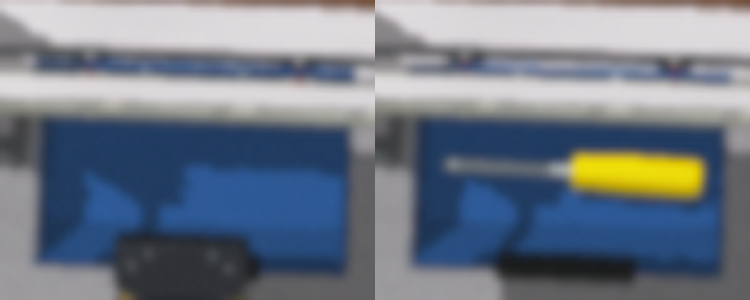

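The tray settled by 1 px or so: its plate top came slightly forward against the hooks, within the gap. That is its natural hang now that weight sits in front. I'll check that it's at rest and then hand in.

Run:
```python
from h import *
ctrl.pause(1.0)
im=viewer.snapshot("top"); im2=viewer.snapshot("scene")
a=cv2.imread("pics/top15.png"); b=cv2.imread("pics/scene15.png")
print("top diff",cv2.absdiff(im,a)[140:210,250:340].max(),"scene diff",cv2.absdiff(im2,b)[230:345,350:450].max())
print("tin",[(x["point"],x["p"]) for x in viewer.masks_of("scene","tin")[:2]])
print(status.read_joint_vel(),status.read_wrist_force(),status.read_time())
order.job_done()
```

```text
top diff 3 scene diff 9
tin []
[ 0.0002 -0.0002 -0.0002  0.0003 -0.0007  0.0003  0.0001] [-0.0271  0.2801  0.1191] 35.95
the job is handed in; nothing more can be done
```

The tray hangs on both hooks with the screwdriver lying in it, and I handed the job in at about 36 s. No verdict was reported, so this rests on my own checks.

**Tray:** I gripped it by its front pad, slid the windows over the hooks and lowered it until the hooks took the weight (about 5–7 N of load, even left to right). I held it there, then let go.

**Screwdriver:** I picked up the yellow one, leaned the gripper 39° in front of and under the lamp, and dropped it from about 25 mm above the tray floor.

**Last checks:**
- **Tray position:** the windows are on both hooks.
- **Screwdriver position:** it lies level on the tray floor, inside all four walls.
- **At rest:** pictures taken more than a second apart show no motion.
- **Robot:** it is clear of everything.
- **Meter and reel:** the detected positions were within about 1.5 px of where they started.

**What did not go as planned:**
- **Contact while placing:** the gripper body pressed on the tray's black pad with about 8 N. I backed off and released from slightly higher. The measured forces point to the pad, not the lamp.
- **Tray settling:** afterwards the plate top sat an estimated 4–5 mm nearer the robot, a tilt of about 0.02–0.04 rad. By my estimate both are within the limits (10 mm, 0.12 rad).
- **Tin:** the network no longer found it, because the tray hides most of it. The part still visible in the scene picture had not moved.

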